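# Load the battery dock and reset its breaker

### The job

The battery dock on this repair bench must be filled and put back on charge. Raise its carriage by the black handle to the topmost notch, where the pawl must hold it by itself; lay every battery pack from the blue mat flat in the row of pockets made for its length, then press the pawl's thumb pad to lower the loaded carriage all the way to the bottom. Only when it is down, reset the tripped breaker: push its lever fully off (towards the robot) first, then throw it fully on, and leave the meter, jar and screwdriver alone.

Things in the scene. Friction and masses are not known exactly. Their poses are not given: they have to be found in the camera images.
- carriage (a joint): height of the aluminium carriage, m: 0 down in the grey well, 0.100 upper stop. Let go, it rests on the pawl at 0.030, 0.060 or 0.090 (top notch: lift past 0.093, e.g. to the stop, and let go). Starts at the bottom or first notch. 0.6 kg empty, damped (120 N s/m): lift at about 0.04 m/s (up to 16 N); with the pawl pressed it sinks by itself at 0.05 to 0.12 m/s
- bay (a point): centre of the carriage's pocket floor; moves with it; 45 mm up when down. x across the rows (away from robot at yaw 0), y along them to the mast. Row x=-35 mm: three short pockets 74x42 mm at y=-78, 0, 78; row x=35: two long pockets 113x42 at y=-58, 58; all long along y, lips 7 mm high. When down, well walls (inside 134x254, top 85 mm up) leave no room for fingers; in the top notch it is clear
- handle (a point): grip point of the black handle, 180 mm along the bay's +y, 137 mm above its floor: a bar 64 mm long (bay's x), 14 thick, 26 tall, under a cap 26 mm wide and 9 thick (cap top 22 mm above this point). Pinch the bar along the bay's y from above, fingertips under the cap. Axes as for the bay
- pawl (a joint): angle of the sprung pawl on the mast, rad: 0 engaged (rest), grows to 0.5 as its thumb pad is pressed down; clear of the rungs above about 0.3. Springs back (1.5 to 4 N at the pad, a few N more while it carries the loaded carriage)
- pawl_pad (a point): top centre of the pawl's black thumb pad, 34 x 32 mm, beyond the mast on the side away from the pockets, 275 mm along the bay's +y (95 mm past the handle), 107 mm above the table; press it down 22 to 28 mm and hold until the carriage has sunk. The raised handle stands higher than the pad: keep the gripper's wide direction along the bay's x
- breaker_top (a point): hinge of the breaker lever, on top of a white 75 x 90 x 50 mm breaker box with a 50 x 36 mm grey collar whose top is at 70 mm; this point is 66 mm above the table. x points from off to on (away from the robot at yaw 0), y along the hinge, z up
- lever_tip (a point): top end of the breaker's black lever, a paddle 28 mm wide (y), 10 mm thick, its end 65 mm from the hinge
- breaker_lever (a joint): breaker lever, rad: 0 fully off (leaning 0.5 rad towards the robot), 0.5 upright, 1.0 fully on (leaning 0.5 rad away). It starts tripped, about midway, moves with 2 to 3 N at the tip and stays where it is left
- short1: a short battery pack: black stick 66 x 34 x 34 mm (x is its length), grey bands near its ends and a brass contact; about 0.11 kg; lies on the blue mat; origin at the centre of its underside as built; may lie on any of its four long sides. Belongs in any short pocket (may be absent)
- short1_mid (a point): centre of the short pack short1, 17 mm above its support when it lies flat
- short2: a short battery pack: black stick 66 x 34 x 34 mm (x is its length), grey bands near its ends and a brass contact; about 0.11 kg; lies on the blue mat; origin at the centre of its underside as built; may lie on any of its four long sides. Belongs in any short pocket (may be absent)
- short2_mid (a point): centre of the short pack short2, 17 mm above its support when it lies flat
- short3: a short battery pack: black stick 66 x 34 x 34 mm (x is its length), grey bands near its ends and a brass contact; about 0.11 kg; lies on the blue mat; origin at the centre of its underside as built; may lie on any of its four long sides. Belongs in any short pocket (may be absent)
- short3_mid (a point): centre of the short pack short3, 17 mm above its support when it lies flat
- long1: a long battery pack: black stick 102 x 34 x 34 mm (x is its length), grey bands near its ends and a brass contact; about 0.17 kg; lies on the blue mat; origin at the centre of its underside as built; may lie on any of its four long sides. Belongs in any long pocket (may be absent)
- long1_mid (a point): centre of the long pack long1, 17 mm above its support when it lies flat
- long2: a long battery pack: black stick 102 x 34 x 34 mm (x is its length), grey bands near its ends and a brass contact; about 0.17 kg; lies on the blue mat; origin at the centre of its underside as built; may lie on any of its four long sides. Belongs in any long pocket (may be absent)
- long2_mid (a point): centre of the long pack long2, 17 mm above its support when it lies flat
- multimeter: bystander: orange meter 160 x 80 x 34 mm, left of the work
- flux_jar: bystander: green jar 52 mm wide, 70 mm tall, standing in front of the dock
- screwdriver: bystander: screwdriver 170 mm long

How it is judged:
By the outcome, as a careful person would: the job done as asked, in the order asked, and still so for the second after the job is handed in, with the robot touching nothing.
Of short1, short2, short3, long1, long2 only 3 to 5 are there at a start; the rules pass over those that are not, and their reading is None.
At some moment in a run one of short1, short2, short3, long1, long2 may be knocked a few centimetres aside while the robot is not near it.
Once in a run the grip may slacken for a moment while it holds something.
It also fails if it takes over 210 s, if anything falls off the work surface, if the arm or the gripper's body presses on something with over 40 N, if the wrist force passes 120 N, or if a joint passes its speed limit or range.

### The arm

A 6-joint arm with a two-finger parallel gripper is mounted at the origin on the work surface. World frame = base frame: x ahead of the robot, y to its left, z up, the work surface at z = 0. Lengths are in m, angles in rad, forces in N, time in s.
With the tool pointing down it reaches from about 0.4 to 0.825 m from the base axis. Payload 7 kg.
Tool frame: the origin (TCP) lies at the centre of the arm's flange, where the gripper is bolted on; the fingertips stand 178 mm ahead of it and the grasp point (between the pads) lies 159 mm ahead of it; z points along the fingers, y is the direction in which the jaws open and shut (so a half turn about z gives the same grasp; the last joint's range is limited). The gripper opens to 88 mm and grips with 3 to 60 N. Pads are 19 mm wide; open, the fingers measure 130 mm over their backs; the gripper's body (78 mm by 193 mm) begins 47 mm behind the grasp point.
Start: joints at [-0.871, 0.359, 0.012, 0, -1.224, -0.288], TCP at [0.27, -0.619, 0.405] pointing down, gripper open.
Joint ranges: [-3.07, 3.07], [-1.43, 2.12], [-1.02, 1.25], [-3.03, 1.67], [-3.05, -0], [-3.03, 3.03]. Speed limits (rad/s): [2.39, 2.39, 3.01, 3.14, 3.14, 3.14].

### API

Orientations are given as [roll, pitch, yaw] about the fixed x, y, z axes, in that order (R = Rz(yaw) Ry(pitch) Rx(roll)).
In Python, from station import * gives the robot as it stands.
- The arm moves only by the tool send_rows, never from a script. Its argument "motion" is a list of rows, each an object with "offset": the shift along the tool's x, y, z in cm, a list of three; "turn": the turn about the tool's z in degrees. In form: [{"offset": [x, y, z], "turn": turn}, ...]. A call has 1 to 8 rows; each row is the pose to reach, as a shift and turn from the pose commanded when the call began, along the tool's axes at that moment; what a row does not reach only later rows make up. A row lasts 1/10 s, in which the tool goes at most 50 mm and 8.59 degrees, less where a joint would pass 70% of its speed; a pose out of reach is approached as far as the arm can. A call with a gripper value outside its range is refused whole. "hand" is the opening, from -1 (shut) to 1 (fully open), set as the call begins (left out, the last holds). The fingers move at their own pace and stop on an object; "squeeze" is the grip in N (left out, the last holds). Time passes only in rows, so rows that repeat a pose let the fingers close. It gives the time, the measured TCP pose, the force and the opening at its end, in the units of the state.
- get_state(): the state, without advancing time (a new reading comes with each control period).
- grab_frame(name): name is "side" or "top"; returns a dict with "frame" (480x640x3 uint8, blue, green, red), "range_z" (480x640 float32, m along the optical axis (not along the pixel's ray), 0 where there is no reading), "vertical_fov" (degrees; the focal length in pixels is half the picture's height over the tangent of half this angle, whatever the lens; pixels are square), "cx", "cy" (the principal point, pixels), "cam_to_world" (4x4, takes a point from camera to world coordinates). Camera axes: x right, y up, looking along -z (the intrinsics and any distortion apply to the point x, -y, -z); pixel columns grow to the right and rows downward; lengths in m; the calibration is good to about 2 mm. A picture is of the moment at which its call begins.
- job_done(): hands the job in, once; it reports no verdict.
The state is a dict: "t": time; "q": joint angles; "qd": joint speeds; "joint_efforts": joint torques, N m; "eef_pos": TCP position; "ee_rot": TCP orientation; "force": force on the tool from outside, world axes, zero at the start; "moment": the same for the moment, N m; "width": finger opening in m.
Only numpy, scipy, OpenCV 4.12 (cv2) and the standard library are available. Lean on these libraries where they do the work, as an engineer would, in place of code of your own. Each camera call takes 0.05 s, during which the arm holds its last target. There are 200 camera calls.

## Working session

There is one attempt and no reset: what is moved stays moved. The work goes in short steps, Python scripts to look and compute and a tool call to move; the robot and the scene stay as the last step left them, time stands still between calls to the robot, and variables do not carry over. Pictures are saved under pics/ and viewed, about 12 in all and at most 16, crops included, and the job is handed in when it is done.

Besides the shell and the picture viewer there is one more tool, called after "Call:" as a command line: name --argument value ..., lists and objects as JSON in quotes. send_rows: Moves the arm, as the interface text tells. Its arguments: {"type":"object","properties":{"motion":{"type":"array"},"hand":{"type":"number"},"squeeze":{"type":"number"}},"required":["motion"]}

```bash
mkdir -p pics; ls; cat > h.py <<'E'
from station import *
import numpy as np, cv2
def cloud(name):
    d=grab_frame(name); z=d["range_z"]; h,w=z.shape
    f=h/2/np.tan(np.radians(d["vertical_fov"])/2)
    v,u=np.mgrid[:h,:w]
    P=np.stack([(u-d["cx"])/f*z,-(v-d["cy"])/f*z,-z],-1)
    T=np.array(d["cam_to_world"]); W=P@T[:3,:3].T+T[:3,3]; W[z==0]=np.nan
    return d,W
E
python3 - <<'E'
from h import *
for n in("top","side"):
    d,W=cloud(n); cv2.imwrite(f"pics/{n}0.png",d["frame"]); np.save(f"{n}.npy",W)
    print([k for k in d], d["vertical_fov"],d["cx"],d["cy"],np.round(d["cam_to_world"],3).tolist(), {k:v for k,v in d.items() if k not in("frame","range_z")}.keys())
print(get_state())
E
```

```text
pics
['frame', 'range_z', 'vertical_fov', 'cx', 'cy', 'cam_to_world'] 48.965797787012406 317.51330119567353 233.78288989580636 [[-0.021, 0.998, -0.065, 0.397], [-1.0, -0.021, 0.007, 0.04], [0.005, 0.065, 0.998, 1.375], [0.0, 0.0, 0.0, 1.0]] dict_keys(['vertical_fov', 'cx', 'cy', 'cam_to_world'])
['frame', 'range_z', 'vertical_fov', 'cx', 'cy', 'cam_to_world'] 48.507245260884474 317.6944289369061 235.18014836481854 [[-0.983, 0.131, -0.128, 0.303], [-0.182, -0.624, 0.76, 1.007], [0.02, 0.77, 0.637, 0.947], [0.0, 0.0, 0.0, 1.0]] dict_keys(['vertical_fov', 'cx', 'cy', 'cam_to_world'])
{'t': 0.1, 'q': array([-8.70874961e-01,  3.59332439e-01,  1.11473488e-02, -2.86162493e-04,
       -1.22412269e+00, -2.88096407e-01]), 'qd': array([-0.00067334, -0.0025337 ,  0.00125979, -0.000274  ,  0.00012105,
       -0.00051836]), 'joint_efforts': array([-9.47032167e-04, -5.84159231e+01,  2.93752599e+01,  7.01544598e+00,
        1.01544600e-02, -5.07614857e-05]), 'eef_pos': array([ 0.27011259, -0.61840985,  0.40380774]), 'ee_rot': array([ 3.14006705e+00, -1.71544639e-04, -2.72986500e+00]), 'force': array([ 0.08442815, -0.05173233, -0.06798147]), 'moment': array([ 0.01604847, -0.08360425, -0.08080209]), 'width': 0.08767259321686047}
```

View pics/top0.png

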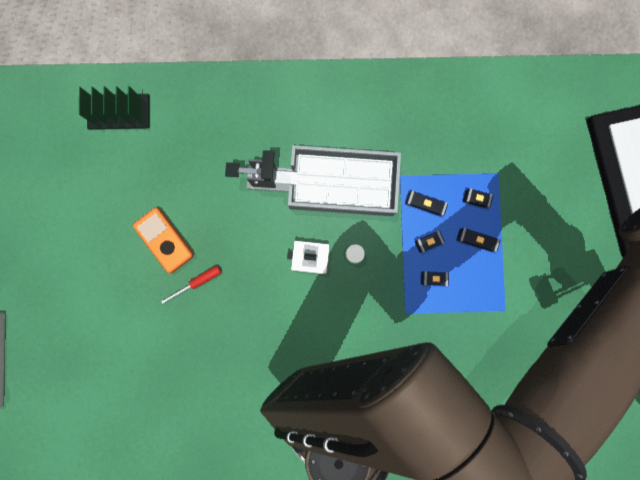

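View pics/side0.png

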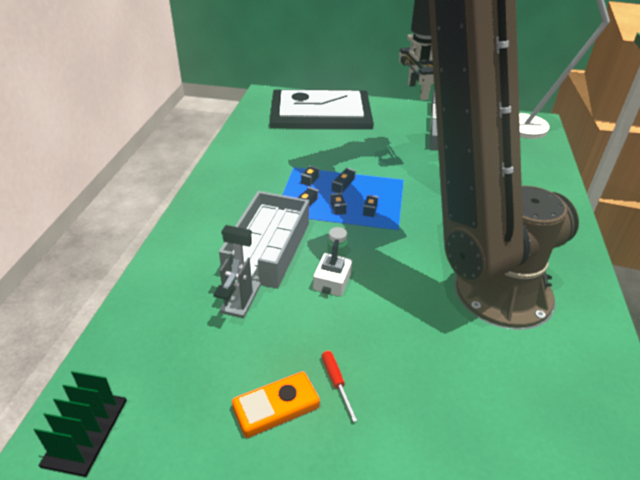

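All five packs are on the mat: long at px (427,202) and (479,239), short at (478,198), (430,241) and (435,279). The dock is at (345,180), its handle at (268,165), its pad at (233,170). The breaker is at (310,256) and the jar at (355,254).

```bash
cat > m.py <<'E'
from h import *
def rect(P,name):
    if len(P)<6: print(name,len(P)); return
    (c,s,a)=cv2.minAreaRect((P[:,:2]*1000).astype(np.float32))
    if s[0]<s[1]: a+=90; s=s[::-1]
    if a>90:a-=180
    print(name,"c",np.round(c,1),"size",np.round(s,1),"long-axis deg",round(a,1),"z",np.round(np.nanpercentile(P[:,2],[5,50,95])*1000,1),"n",len(P))
def box(W,u0,v0,u1,v1,zlo,zhi):
    Q=W[v0:v1,u0:u1].reshape(-1,3); return Q[(Q[:,2]>zlo)&(Q[:,2]<zhi)]
def packs(W):
    m=((W[...,2]>.022)&(W[...,2]<.06)).astype(np.uint8); m[:,:401]=0; m[:,520:]=0; m[:160]=0; m[320:]=0
    n,l,st,_=cv2.connectedComponentsWithStats(m)
    for i in range(1,n):
        if st[i,4]>40: rect(W[l==i],"pack px(%d,%d)"%(st[i,0],st[i,1]))
E
python3 - <<'E'
from m import *
W=np.load("top.npy")
packs(W)
for v in (170,195): print(np.round(W[v,290:402:6,2]*1000).tolist())
rect(box(W,285,140,405,220,.078,.092),"well")
rect(box(W,218,155,242,185,.09,.13),"pad?")
rect(box(W,245,140,285,195,.15,.4),"high")
for v in range(150,192,4): print(v,np.round(W[v,222:290:4,2]*1000).tolist())
rect(box(W,285,235,335,280,.04,.058),"brkbox")
rect(box(W,285,235,335,280,.066,.074),"collar")
rect(box(W,285,235,335,280,.09,.2),"lever")
rect(box(W,340,240,370,270,.05,.1),"jar")
E
```

```text
pack px(465,188) c [ 569.6 -385.1] size [66.8 35.4] long-axis deg 74.5 z [28.  34.1 39.1] n 364
pack px(406,190) c [ 558.7 -251.3] size [102.3  35.7] long-axis deg 69.8 z [28.3 34.1 39. ] n 549
pack px(459,227) c [ 461.4 -382. ] size [104.7  36.1] long-axis deg 70.3 z [28.4 34.  38.2] n 558
pack px(416,231) c [ 459.7 -255.8] size [67.1 34.1] long-axis deg -67.1 z [29.5 34.1 39.1] n 351
pack px(422,271) c [ 364.9 -266. ] size [66.8 33.5] long-axis deg 85.9 z [28.8 34.1 38.6] n 360
[12.0, 10.0, 44.0, 50.0, 44.0, 41.0, 43.0, 49.0, 40.0, 50.0, 42.0, 40.0, 45.0, 43.0, 49.0, 45.0, 50.0, 8.0, 84.0]
[86.0, 53.0, 49.0, 49.0, 51.0, 47.0, 48.0, 45.0, 43.0, 42.0, 41.0, 45.0, 45.0, 42.0, 46.0, 43.0, 39.0, 41.0, -3.0]
well c [616.6 -37.6] size [270.3 151.7] long-axis deg 84.9 z [80.3 85.1 89.4] n 1115
pad? c [640.7 232.7] size [39.7 34.3] long-axis deg 82.7 z [101.8 107.3 111.7] n 214
high c [632.3 141.9] size [64.3 26.3] long-axis deg -5.2 z [198.4 204.  207.2] n 346
150 [3.0, -1.0, -3.0, -1.0, -1.0, 1.0, 0.0, -1.0, 2.0, -2.0, -1.0, 205.0, 205.0, 3.0, -3.0, -4.0, -0.0]
154 [-2.0, -3.0, -1.0, -2.0
[... 687 characters left out ...]
.0, 131.0, 197.0, 201.0, 203.0, 64.0, 42.0, 47.0, 47.0]
182 [3.0, -2.0, -2.0, -1.0, 0.0, -2.0, 1.0, 84.0, 105.0, 90.0, 94.0, 98.0, 104.0, 20.0, 44.0, 45.0, 44.0]
186 [-2.0, 1.0, -1.0, -0.0, -2.0, -2.0, -1.0, 12.0, 19.0, 18.0, 21.0, 29.0, 31.0, 41.0, 12.0, 11.0, 10.0]
190 [-0.0, 2.0, 2.0, 3.0, -1.0, -1.0, 6.0, 4.0, 3.0, -4.0, -1.0, 5.0, -1.0, 2.0, 11.0, 16.0, 9.0]
brkbox c [426.2  51.7] size [89.6 74.8] long-axis deg 82.4 z [45.5 50.1 54.5] n 763
collar c [426.   51.6] size [49.7 35.5] long-axis deg -7.5 z [67.  70.2 73.4] n 189
lever c [423.4  51.7] size [26.  10.4] long-axis deg 89.5 z [108.5 129.8 133.9] n 55
jar c [432.5 -60.1] size [45.8 43.8] long-axis deg -47.0 z [65.8 70.2 74.6] n 277
```

Carriage is down (floor at 45 mm, cap top at 204 mm). The measured handle agrees with the bay pose, yaw -5.1°.

```bash
cat > go.py <<'E'
# args: waypoints x,y,z(grasp pt),yaw  [mm,deg]; prints chained offsets (cm) and turn
from station import *
import numpy as np, sys
B=np.array([616.6,-37.6]);Y=np.array([.0889,.996]);X=np.array([.996,-.0889])
def bay(x,y): return B+x*X+y*Y
def go(wps,start=None):
    s=get_state(); p=np.array(s["eef_pos"])*1000; r=s["ee_rot"]; yaw=np.degrees(r[2]); p[2]-=159
    print("now",np.round(p,1),"yaw",round(yaw,1),"q6",round(np.degrees(s["q"][5])),"w",round(s["width"]*1000,1),"F",np.round(s["force"],1),"t",round(s["t"],1), "tilt",np.round(np.degrees(r[:2]),1))
    if start is not None: p=np.array(start[:3],float); yaw=start[3]
    for x,y,z,a in wps:
        d=np.array([x,y,z])-p; c,sn=np.cos(np.radians(yaw)),np.sin(np.radians(yaw))
        o=[c*d[0]+sn*d[1], sn*d[0]-c*d[1], -d[2]]
        t=-((a-yaw+180)%360-180)
        print("->",[x,y,z,a],"offset",np.round(np.array(o)/10,2).tolist(),"turn",round(t,1),"rows",int(np.ceil(max(np.linalg.norm(d)/50,abs(t)/8.5))))
        p=np.array([x,y,z],float); yaw=a
if __name__=="__main__": go([tuple(map(float,a.split(","))) for a in sys.argv[1:]])
E
python3 go.py 632.5,141.8,260,174.9 632.5,141.8,182,174.9
```

```text
now [ 270.1 -618.4  244.8] yaw -156.4 q6 -17 w 87.7 F [ 0.1 -0.1 -0.1] t 0.1 tilt [179.9  -0. ]
-> [632.5, 141.8, 260.0, 174.9] offset [-63.63, 55.17, -1.52] turn 28.7 rows 17
-> [632.5, 141.8, 182.0, 174.9] offset [0.0, 0.0, 7.8] turn -0.0 rows 2
```

Call:
send_rows --motion '[{"offset":[-4,3.4,-0.5],"turn":0},{"offset":[-8,6.9,-1],"turn":0},{"offset":[-12,10.4,-1.5],"turn":0},{"offset":[-16,13.9,-1.5],"turn":0},{"offset":[-20,17.4,-1.5],"turn":0},{"offset":[-23,20,-1.5],"turn":0},{"offset":[-23,20,-1.5],"turn":0}]' --hand 1

```text
t: 0.8
eef_pos: [0.4023, -0.3394, 0.4199]
ee_rot: [3.141, 0.001, -2.726]
force: [-0.1, -1.0, 1.0]
width: 0.0876
```

Call:
send_rows --motion '[{"offset":[-4,3.4,0],"turn":0},{"offset":[-8,6.9,0],"turn":0},{"offset":[-12,10.4,0],"turn":0},{"offset":[-16,13.9,0],"turn":0},{"offset":[-20,17.4,0],"turn":0},{"offset":[-23,20,0],"turn":0},{"offset":[-23,20,0],"turn":0}]'

```text
t: 1.5
eef_pos: [0.5334, -0.0641, 0.4191]
ee_rot: [3.141, -0.0, -2.726]
force: [-0.3, 0.5, -0.5]
width: 0.0877
```

Call:
send_rows --motion '[{"offset":[-4,3.4,0],"turn":6},{"offset":[-8,6.9,0],"turn":12},{"offset":[-12,10.4,0],"turn":18},{"offset":[-16,13.9,0],"turn":24},{"offset":[-17.6,15.2,0],"turn":28.7},{"offset":[-17.6,15.2,0],"turn":28.7},{"offset":[-17.6,15.2,0],"turn":28.7}]'

```text
t: 2.2
eef_pos: [0.6322, 0.1421, 0.4185]
ee_rot: [-3.141, -0.002, 3.054]
force: [0.1, -1.0, -0.0]
width: 0.0873
```

```bash
python3 go.py 632.5,141.8,182,174.9
```

```text
now [632.2 142.1 259.5] yaw 175.0 q6 -125 w 87.3 F [ 0.1 -1.  -0. ] t 2.2 tilt [-1.799e+02 -1.000e-01]
-> [632.5, 141.8, 182.0, 174.9] offset [-0.03, -0.02, 7.75] turn 0.1 rows 2
```

Call:
send_rows --motion '[{"offset":[0,0,3],"turn":0},{"offset":[0,0,6],"turn":0},{"offset":[0,0,7.8],"turn":0},{"offset":[0,0,7.8],"turn":0},{"offset":[0,0,7.8],"turn":0}]'

```text
t: 2.7
eef_pos: [0.6321, 0.1408, 0.3425]
ee_rot: [-3.141, 0.0, 3.052]
force: [0.5, 0.6, 0.6]
width: 0.0881
```

Call:
send_rows --motion '[{"offset":[0,0,0],"turn":0},{"offset":[0,0,0],"turn":0},{"offset":[0,0,0],"turn":0},{"offset":[0,0,0],"turn":0},{"offset":[0,0,0],"turn":0},{"offset":[0,0,0],"turn":0}]' --hand -1 --squeeze 35

```text
t: 3.3
eef_pos: [0.632, 0.1419, 0.3417]
ee_rot: [3.142, 0.0, 3.053]
force: [1.0, 0.4, -0.0]
width: 0.0451
```

```bash
python3 go.py; python3 -c "
from h import *
d,W=cloud('side');cv2.imwrite('pics/s1.png',cv2.resize(d['frame'][150:350,150:400],(750,600)))"
```

```text
now [632.  141.9 182.7] yaw 174.9 q6 -125 w 45.1 F [ 1.   0.4 -0. ] t 3.3 tilt [180.   0.]
```

View pics/s1.png

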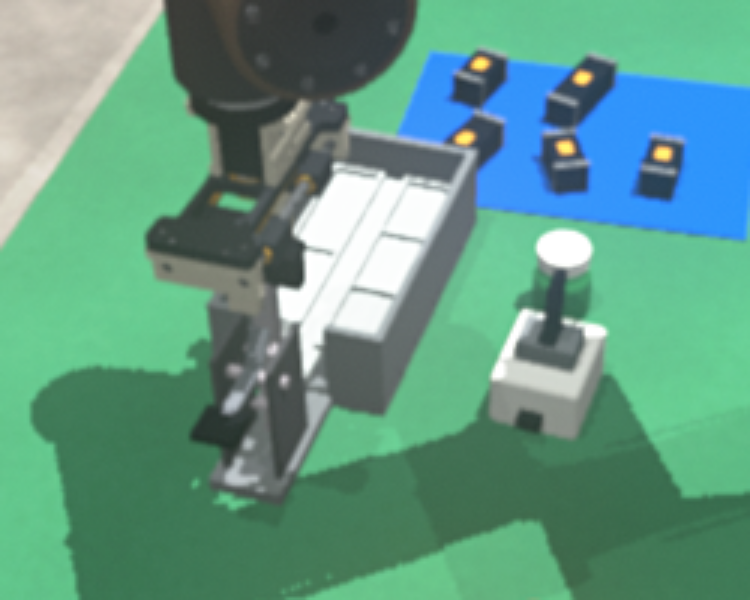

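The gripper is over the handle (px 230,290 in the crop) with the jaws still closing, so I'll let them finish.

Call:
send_rows --motion '[{"offset":[0,0,0],"turn":0},{"offset":[0,0,0],"turn":0},{"offset":[0,0,0],"turn":0},{"offset":[0,0,0],"turn":0},{"offset":[0,0,0],"turn":0},{"offset":[0,0,0],"turn":0},{"offset":[0,0,0],"turn":0}]'

```text
t: 4.05
eef_pos: [0.632, 0.1418, 0.3416]
ee_rot: [-3.142, -0.0, 3.052]
force: [0.5, -0.6, -0.1]
width: 0.0258
```

Width 25.8 mm means the pads are on the 26 mm cap. Open a little, go 9 mm lower and close again.

Call:
send_rows --motion '[{"offset":[0,0,0],"turn":0},{"offset":[0,0,0],"turn":0},{"offset":[0,0,0.3],"turn":0},{"offset":[0,0,0.6],"turn":0},{"offset":[0,0,0.9],"turn":0},{"offset":[0,0,0.9],"turn":0}]' --hand 0

```text
t: 4.65
eef_pos: [0.6319, 0.1418, 0.3319]
ee_rot: [-3.141, -0.001, 3.052]
force: [-0.6, -0.0, 0.5]
width: 0.0437
```

Call:
send_rows --motion '[{"offset":[0,0,0],"turn":0},{"offset":[0,0,0],"turn":0},{"offset":[0,0,0],"turn":0},{"offset":[0,0,0],"turn":0},{"offset":[0,0,0],"turn":0},{"offset":[0,0,0],"turn":0},{"offset":[0,0,0],"turn":0},{"offset":[0,0,0],"turn":0}]' --hand -1

```text
t: 5.45
eef_pos: [0.6321, 0.1418, 0.3328]
ee_rot: [3.142, 0.0, 3.053]
force: [-0.3, 0.2, 0.8]
width: 0.0252
```

Call:
send_rows --motion '[{"offset":[0,0,-0.2],"turn":0},{"offset":[0,0,-0.5],"turn":0},{"offset":[0,0,-0.9],"turn":0},{"offset":[0,0,-1.3],"turn":0},{"offset":[0,0,-1.7],"turn":0},{"offset":[0,0,-2],"turn":0}]'

```text
t: 6.05
eef_pos: [0.6322, 0.1418, 0.3508]
ee_rot: [-3.141, -0.002, 3.052]
force: [6.4, -0.3, -13.0]
width: 0.0252
```

```bash
python3 go.py; python3 -c "
from m import *
d,W=cloud('side');cv2.imwrite('pics/s2.png',cv2.resize(d['frame'][180:320,180:355],(750,600)))
d,W=cloud('top');Q=box(W,300,160,395,205,.03,.2);print(np.percentile(Q[:,2],[10,25,50,75,90]))"
```

```text
now [632.2 141.8 191.8] yaw 174.9 q6 -125 w 25.2 F [  6.4  -0.3 -13. ] t 6.0 tilt [-1.8e+02 -1.0e-01]
[0.06041692 0.0624524  0.06452166 0.06717669 0.07070028]
```

View pics/s2.png

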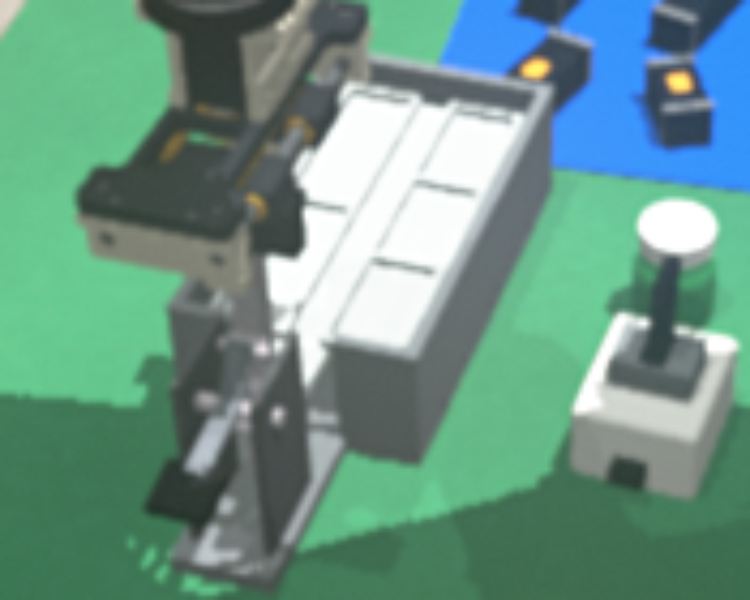

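The carriage rose 20 mm with the gripper (floor 64 mm) at about 13 N. Continuing to 98 mm.

Call:
send_rows --motion '[{"offset":[0,0,-0.4],"turn":0},{"offset":[0,0,-0.8],"turn":0},{"offset":[0,0,-1.2],"turn":0},{"offset":[0,0,-1.6],"turn":0},{"offset":[0,0,-2.0],"turn":0},{"offset":[0,0,-2.4],"turn":0},{"offset":[0,0,-2.8],"turn":0},{"offset":[0,0,-3.2],"turn":0}]'

```text
t: 6.95
eef_pos: [0.6322, 0.1419, 0.3827]
ee_rot: [-3.141, -0.002, 3.052]
force: [7.6, -1.2, -14.9]
width: 0.0251
```

Call:
send_rows --motion '[{"offset":[0,0,-0.4],"turn":0},{"offset":[0,0,-0.8],"turn":0},{"offset":[0,0,-1.2],"turn":0},{"offset":[0,0,-1.6],"turn":0},{"offset":[0,0,-2.0],"turn":0},{"offset":[0,0,-2.4],"turn":0},{"offset":[0,0,-2.8],"turn":0},{"offset":[0,0,-3.2],"turn":0}]'

```text
t: 7.75
eef_pos: [0.6322, 0.1419, 0.4145]
ee_rot: [-3.141, -0.002, 3.052]
force: [8.3, -1.4, -15.1]
width: 0.0253
```

Call:
send_rows --motion '[{"offset":[0,0,-0.4],"turn":0},{"offset":[0,0,-0.8],"turn":0},{"offset":[0,0,-1.2],"turn":0},{"offset":[0,0,-1.4],"turn":0},{"offset":[0,0,-1.4],"turn":0},{"offset":[0,0,-1.4],"turn":0}]'

```text
t: 8.35
eef_pos: [0.6321, 0.1419, 0.4302]
ee_rot: [-3.141, -0.0, 3.052]
force: [4.3, -1.3, -6.2]
width: 0.0255
```

```bash
python3 go.py; python3 -c "
from m import *
d,W=cloud('top');Q=box(W,300,160,395,205,.03,.2);print(np.percentile(Q[:,2],[10,25,50,75,90]));packs(W)"
```

```text
now [632.1 141.9 271.2] yaw 174.9 q6 -125 w 25.5 F [ 4.3 -1.3 -6.2] t 8.3 tilt [-180.   -0.]
[0.13969223 0.14140854 0.1432674  0.14579589 0.14897263]
pack px(465,188) c [ 569. -385.] size [66.6 35.1] long-axis deg 74.0 z [27.8 34.2 38.8] n 364
pack px(406,190) c [ 558.8 -251.6] size [103.2  36.4] long-axis deg 69.0 z [27.7 34.1 38.7] n 555
pack px(458,227) c [ 461.4 -382.1] size [103.5  34.7] long-axis deg 71.1 z [27.9 33.8 39.1] n 563
pack px(416,231) c [ 459.7 -256.1] size [66.7 34.1] long-axis deg -67.4 z [28.9 34.4 38.7] n 353
pack px(422,271) c [ 365. -266.] size [66.1 33.5] long-axis deg 85.9 z [29.  34.4 38.9] n 354
```

Floor at 143 mm (0.098). Release and check that it holds.

Call:
send_rows --motion '[{"offset":[0,0,0],"turn":0},{"offset":[0,0,0],"turn":0},{"offset":[0,0,0],"turn":0},{"offset":[0,0,0],"turn":0},{"offset":[0,0,0],"turn":0},{"offset":[0,0,0],"turn":0},{"offset":[0,0,0],"turn":0}]' --hand 0.6

```text
t: 9.1
eef_pos: [0.632, 0.1419, 0.4307]
ee_rot: [-3.142, 0.0, 3.053]
force: [0.6, -0.2, -0.9]
width: 0.0693
```

Call:
send_rows --motion '[{"offset":[0,0,-2],"turn":0},{"offset":[0,0,-4],"turn":0},{"offset":[0,0,-6],"turn":0},{"offset":[0,0,-6],"turn":0}]'

```text
t: 9.5
eef_pos: [0.6324, 0.1418, 0.494]
ee_rot: [3.14, 0.005, 3.053]
force: [0.4, 0.3, 0.7]
width: 0.07
```

```bash
python3 - <<'E'
from m import *
import go
d,W=cloud('top')
Q=box(W,290,140,405,220,.12,.18);rect(Q,"carriage");print(np.percentile(Q[:,2],[10,25,50,75,90]))
e=(Q[:,:2]*1000-go.B)@np.array([go.X,go.Y]).T
print("bay-frame extents x,y",np.percentile(e,[.5,99.5],axis=0).round(1))
rect(box(W,240,130,285,195,.28,.31),"cap")
p=[558.8,-251.5,0,-110.5]
b=go.bay(35,-58).round(1)
go.go([(558.8,-251.5,332,-110.5),(558.8,-251.5,28,-110.5)])
for n,c in dict(LA=(35,-58),LB=(35,58),SA=(-35,-78),SB=(-35,0),SC=(-35,78)).items(): print(n,go.bay(*c).round(1))
E
```

```text
carriage c [616.5 -30.8] size [251.2 122.2] long-axis deg 84.8 z [130.4 135.2 142.5] n 5011
[0.13150557 0.13313916 0.13521908 0.13776592 0.14103806]
bay-frame extents x,y [[ -61.2 -117.9]
 [  58.9  127.4]]
cap c [615.3 143.1] size [31.  25.6] long-axis deg -8.8 z [288.3 292.7 296.1] n 138
now [632.2 141.9 333.2] yaw 174.9 q6 -125 w 70.0 F [-0.8  0.6 -0.4] t 9.6 tilt [1.799e+02 1.000e-01]
-> [558.8, -251.5, 332, -110.5] offset [3.8, -39.83, 0.12] turn -74.6 rows 9
-> [558.8, -251.5, 28, -110.5] offset [-0.0, 0.0, 30.4] turn -0.0 rows 7
LA [646.3 -98.5]
LB [656.6  17.1]
SA [ 574.8 -112.2]
SB [581.7 -34.5]
SC [588.7  43.2]
```

The pawl holds the carriage in the top notch (floor 135 mm). Now the first long pack.

Call:
send_rows --motion '[{"offset":[0.5,-4,0],"turn":-8.5},{"offset":[1,-9,0],"turn":-17},{"offset":[1.5,-14,0],"turn":-25.5},{"offset":[2,-19,0],"turn":-34},{"offset":[2.5,-24,0],"turn":-42.5},{"offset":[3,-29,0],"turn":-51},{"offset":[3.4,-34,0],"turn":-59.5},{"offset":[3.8,-38,0],"turn":-68}]' --hand 0.4

```text
t: 10.35
eef_pos: [0.5608, -0.2289, 0.4898]
ee_rot: [3.141, -0.0, -2.074]
force: [1.1, -0.2, -0.4]
width: 0.061
```

```bash
python3 go.py 558.8,-251.5,80,-110.5 558.8,-251.5,28,-110.5
```

```text
now [ 560.8 -228.9  330.8] yaw -118.8 q6 -25 w 61.0 F [ 1.1 -0.2 -0.4] t 10.3 tilt [179.9  -0. ]
-> [558.8, -251.5, 80.0, -110.5] offset [2.08, -0.91, 25.08] turn -8.3 rows 6
-> [558.8, -251.5, 28.0, -110.5] offset [-0.0, 0.0, 5.2] turn -0.0 rows 2
```

Call:
send_rows --motion '[{"offset":[1.8,-0.8,4],"turn":-6.6},{"offset":[1.8,-0.8,8],"turn":-6.6},{"offset":[1.8,-0.8,12],"turn":-6.6},{"offset":[1.8,-0.8,16],"turn":-6.6},{"offset":[1.8,-0.8,20],"turn":-6.6},{"offset":[1.8,-0.8,24],"turn":-6.6},{"offset":[1.8,-0.8,24],"turn":-6.6},{"offset":[1.8,-0.8,24],"turn":-6.6}]'

```text
t: 11.15
eef_pos: [0.5599, -0.2469, 0.2505]
ee_rot: [3.14, -0.001, -1.964]
force: [1.6, -0.3, 0.8]
width: 0.0612
```

```bash
python3 go.py 558.8,-251.5,28,-110.5
```

```text
now [ 559.9 -246.9   91.5] yaw -112.5 q6 -17 w 61.2 F [ 1.6 -0.3  0.8] t 11.2 tilt [ 1.799e+02 -1.000e-01]
-> [558.8, -251.5, 28.0, -110.5] offset [0.47, -0.07, 6.35] turn -2.0 rows 2
```

Call:
send_rows --motion '[{"offset":[0.45,-0.1,2],"turn":-2},{"offset":[0.45,-0.1,4],"turn":-2},{"offset":[0.45,-0.1,5.5],"turn":-2},{"offset":[0.45,-0.1,6.3],"turn":-2},{"offset":[0.45,-0.1,6.3],"turn":-2},{"offset":[0.45,-0.1,6.3],"turn":-2}]'

```text
t: 11.75
eef_pos: [0.5598, -0.2515, 0.1893]
ee_rot: [-3.139, 0.0, -1.929]
force: [-0.0, -0.0, 0.9]
width: 0.0617
```

Call:
send_rows --motion '[{"offset":[0,0,0],"turn":0},{"offset":[0,0,0],"turn":0},{"offset":[0,0,0],"turn":0},{"offset":[0,0,0],"turn":0},{"offset":[0,0,0],"turn":0},{"offset":[0,0,0],"turn":0}]' --hand -1 --squeeze 25

```text
t: 12.35
eef_pos: [0.559, -0.2513, 0.1879]
ee_rot: [3.142, -0.0, -1.93]
force: [-2.5, 0.7, 3.7]
width: 0.0338
```

Call:
send_rows --motion '[{"offset":[0,0,-2],"turn":0},{"offset":[0,0,-5],"turn":0},{"offset":[0,0,-9],"turn":0},{"offset":[0,0,-13],"turn":0},{"offset":[0,0,-17],"turn":0},{"offset":[0,0,-19],"turn":0},{"offset":[0,0,-19],"turn":0}]'

```text
t: 13.05
eef_pos: [0.5596, -0.2515, 0.3811]
ee_rot: [-3.136, 0.001, -1.929]
force: [0.1, 0.2, -2.1]
width: 0.0337
```

```bash
python3 go.py 646.3,-98.5,217,-95.1 646.3,-98.5,165,-95.1
```

```text
now [ 559.6 -251.5  222.1] yaw -110.6 q6 -15 w 33.7 F [ 0.1  0.2 -2.1] t 13.1 tilt [-1.797e+02  1.000e-01]
-> [646.3, -98.5, 217.0, -95.1] offset [-17.37, -2.74, 0.51] turn -15.5 rows 4
-> [646.3, -98.5, 165.0, -95.1] offset [-0.0, 0.0, 5.2] turn -0.0 rows 2
```

Call:
send_rows --motion '[{"offset":[-3,-0.5,0.5],"turn":-3},{"offset":[-6.5,-1,0.5],"turn":-6},{"offset":[-10,-1.6,0.5],"turn":-9},{"offset":[-13.5,-2.2,0.5],"turn":-12},{"offset":[-16,-2.6,0.5],"turn":-15.5},{"offset":[-17.4,-2.75,0.5],"turn":-15.5},{"offset":[-17.4,-2.75,0.5],"turn":-15.5},{"offset":[-17.4,-2.75,0.5],"turn":-15.5}]'

```text
t: 13.85
eef_pos: [0.6456, -0.0982, 0.3715]
ee_rot: [3.14, -0.0, -1.66]
force: [-0.0, 0.3, -2.6]
width: 0.0337
```

```bash
python3 go.py 646.3,-98.5,165,-95.1
```

```text
now [645.6 -98.2 212.5] yaw -95.1 q6 -14 w 33.7 F [-0.   0.3 -2.6] t 13.8 tilt [179.9  -0. ]
-> [646.3, -98.5, 165.0, -95.1] offset [0.03, -0.08, 4.75] turn -0.0 rows 1
```

Call:
send_rows --motion '[{"offset":[0,-0.1,1.2],"turn":0},{"offset":[0,-0.1,2.5],"turn":0},{"offset":[0,-0.1,3.5],"turn":0},{"offset":[0,-0.1,4.3],"turn":0},{"offset":[0,-0.1,4.8],"turn":0},{"offset":[0,-0.1,4.8],"turn":0},{"offset":[0,-0.1,4.8],"turn":0}]'

```text
t: 14.55
eef_pos: [0.6471, -0.0982, 0.3249]
ee_rot: [-3.141, -0.0, -1.659]
force: [-0.1, 1.1, -2.1]
width: 0.0337
```

Call:
send_rows --motion '[{"offset":[0,0,0],"turn":0},{"offset":[0,0,0],"turn":0},{"offset":[0,0,0],"turn":0},{"offset":[0,0,-1.5],"turn":0},{"offset":[0,0,-4.5],"turn":0},{"offset":[0,0,-7],"turn":0},{"offset":[0,0,-7],"turn":0}]' --hand 0.13

```text
t: 15.25
eef_pos: [0.6479, -0.0983, 0.3995]
ee_rot: [-3.134, 0.0, -1.659]
force: [1.3, -0.1, -0.7]
width: 0.0496
```

```bash
cat > chk.py <<'E'
from m import *
import go,sys
d,W=cloud('top'); packs(W)
m=((W[...,2]>.158)&(W[...,2]<.182)).astype(np.uint8); m[:,:290]=0; m[:,405:]=0; m[:130]=0; m[225:]=0
n,l,st,_=cv2.connectedComponentsWithStats(m)
for i in range(1,n):
    if st[i,4]>40:
        P=W[l==i]; rect(P,"placed"); c=cv2.minAreaRect((P[:,:2]*1000).astype(np.float32))[0]; e=np.array(c)-go.B; print("   bay xy",round(e@go.X,1),round(e@go.Y,1))
if len(sys.argv)>1: cv2.imwrite("pics/"+sys.argv[1],cv2.resize(d["frame"][110:300,220:520],(800,507)))
E
python3 chk.py t1.png; python3 go.py 461.4,-382.1,200,-109 461.4,-382.1,28,-109
```

```text
pack px(465,188) c [ 569.3 -384.5] size [65.7 35.9] long-axis deg 71.8 z [27.  34.1 38.6] n 364
pack px(458,227) c [ 461.8 -381.7] size [102.5  34.9] long-axis deg 71.0 z [27.9 34.1 38.6] n 553
pack px(416,231) c [ 459.7 -256.2] size [66.8 34.3] long-axis deg -67.7 z [28.6 34.4 38.6] n 351
pack px(422,271) c [ 364.9 -265.9] size [66.7 33.6] long-axis deg 85.9 z [28.7 34.3 38.7] n 358
placed c [650.4 -61.9] size [34.2 28. ] long-axis deg -8.3 z [160.9 168.1 171.6] n 153
   bay xy 35.9 -21.2
placed c [ 654.8 -114.1] size [36.6  8.5] long-axis deg 82.1 z [164.9 168.4 173.3] n 52
   bay xy 44.8 -72.8
now [647.3 -98.2 238.3] yaw -95.1 q6 -13 w 49.2 F [ 0.3  0.4 -1.1] t 15.3 tilt [-179.7    0. ]
-> [461.4, -382.1, 200.0, -109.0] offset [29.92, 16.02, 3.83] turn 13.9 rows 7
-> [461.4, -382.1, 28.0, -109.0] offset [-0.0, 0.0, 17.2] turn -0.0 rows 4
```

View pics/t1.png

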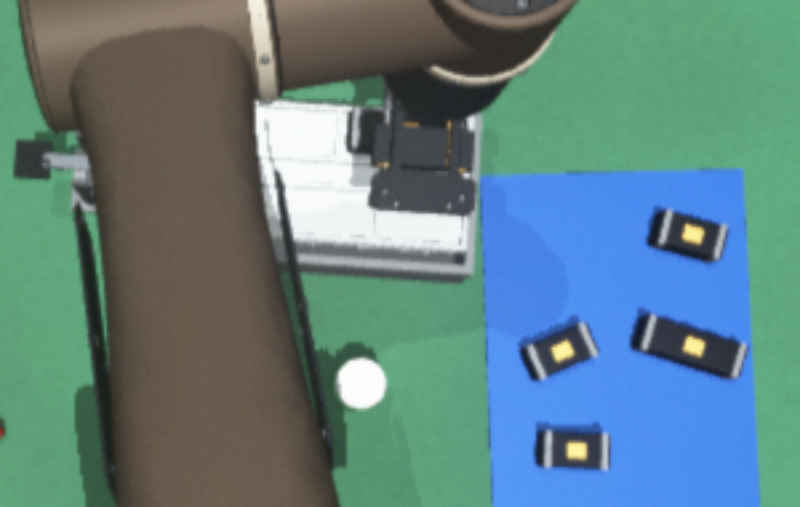

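The first long pack is seated (top 168 mm, level) and four remain on the mat. Next, the second long.

Call:
send_rows --motion '[{"offset":[4,2.1,0],"turn":2},{"offset":[8.5,4.5,0],"turn":4},{"offset":[13,6.9,0],"turn":6},{"offset":[17.5,9.3,1],"turn":8},{"offset":[22,11.8,2],"turn":10},{"offset":[26,13.9,3],"turn":13.9},{"offset":[29.9,16,4],"turn":13.9},{"offset":[29.9,16,6],"turn":13.9}]' --hand 0.4

```text
t: 16.1
eef_pos: [0.4582, -0.3856, 0.3347]
ee_rot: [-3.141, -0.001, -1.906]
force: [0.7, 0.5, -0.2]
width: 0.0614
```

Call:
send_rows --motion '[{"offset":[0,0,4],"turn":0},{"offset":[0,0,7],"turn":0},{"offset":[0,0,10],"turn":0},{"offset":[0,0,10],"turn":0},{"offset":[0,0,10],"turn":0}]'

```text
t: 16.6
eef_pos: [0.4612, -0.382, 0.2346]
ee_rot: [3.14, -0.0, -1.901]
force: [1.0, -0.3, 0.5]
width: 0.0613
```

```bash
python3 go.py 461.7,-381.9,28,-109
```

```text
now [ 461.2 -382.    75.6] yaw -108.9 q6 2 w 61.3 F [ 1.  -0.3  0.5] t 16.6 tilt [179.9  -0. ]
-> [461.7, -381.9, 28.0, -109.0] offset [-0.02, -0.05, 4.76] turn 0.1 rows 1
```

Call:
send_rows --motion '[{"offset":[0,0,2],"turn":0},{"offset":[0,0,3.7],"turn":0},{"offset":[0,0,4.7],"turn":0},{"offset":[0,0,4.7],"turn":0},{"offset":[0,0,4.7],"turn":0}]'

```text
t: 17.1
eef_pos: [0.4617, -0.3821, 0.1888]
ee_rot: [-3.14, -0.0, -1.901]
force: [0.5, -0.3, -0.6]
width: 0.0616
```

Call:
send_rows --motion '[{"offset":[0,0,0],"turn":0},{"offset":[0,0,0],"turn":0},{"offset":[0,0,0],"turn":0},{"offset":[0,0,0],"turn":0},{"offset":[0,0,0],"turn":0},{"offset":[0,0,0],"turn":0}]' --hand -1 --squeeze 25

```text
t: 17.7
eef_pos: [0.4612, -0.3819, 0.1879]
ee_rot: [-3.141, -0.0, -1.902]
force: [-0.4, 0.8, 3.1]
width: 0.0337
```

Call:
send_rows --motion '[{"offset":[0,0,-2],"turn":0},{"offset":[0,0,-5],"turn":0},{"offset":[0,0,-9],"turn":0},{"offset":[0,0,-13],"turn":0},{"offset":[0,0,-17],"turn":0},{"offset":[0,0,-19],"turn":0},{"offset":[0,0,-19],"turn":0}]'

```text
t: 18.4
eef_pos: [0.4617, -0.3822, 0.3812]
ee_rot: [-3.136, -0.001, -1.902]
force: [0.1, 0.1, -2.1]
width: 0.0341
```

```bash
python3 go.py 656.3,17.1,215,-95.1
```

```text
now [ 461.7 -382.2  222.2] yaw -108.9 q6 2 w 34.1 F [ 0.1  0.1 -2.1] t 18.4 tilt [-179.7   -0. ]
-> [656.3, 17.1, 215.0, -95.1] offset [-44.09, -5.44, 0.72] turn -13.8 rows 9
```

Call:
send_rows --motion '[{"offset":[-3,-0.4,0.3],"turn":0},{"offset":[-7,-0.9,0.3],"turn":0},{"offset":[-11,-1.3,0.3],"turn":0},{"offset":[-15,-1.8,0.3],"turn":0},{"offset":[-19,-2.3,0.3],"turn":0},{"offset":[-23,-2.8,0.3],"turn":0},{"offset":[-27,-3.3,0.3],"turn":0},{"offset":[-30,-3.7,0.3],"turn":0}]'

```text
t: 19.2
eef_pos: [0.594, -0.108, 0.3728]
ee_rot: [3.139, -0.0, -1.901]
force: [-0.1, -0.1, -1.2]
width: 0.0338
```

Call:
send_rows --motion '[{"offset":[-4,-0.4,0],"turn":-3},{"offset":[-8,-0.9,0],"turn":-6},{"offset":[-11,-1.3,0],"turn":-9},{"offset":[-13,-1.6,0],"turn":-12},{"offset":[-14.1,-1.75,0],"turn":-13.8},{"offset":[-14.1,-1.75,0],"turn":-13.8},{"offset":[-14.1,-1.75,0],"turn":-13.8}]'

```text
t: 19.9
eef_pos: [0.6557, 0.0168, 0.3741]
ee_rot: [3.14, -0.0, -1.662]
force: [-0.3, -0.5, -1.5]
width: 0.034
```

```bash
python3 go.py 656.3,17.1,164,-95.1
```

```text
now [655.7  16.8 215.1] yaw -95.2 q6 -24 w 34.0 F [-0.3 -0.5 -1.5] t 19.9 tilt [179.9  -0. ]
-> [656.3, 17.1, 164.0, -95.1] offset [-0.04, -0.06, 5.11] turn -0.1 rows 2
```

Call:
send_rows --motion '[{"offset":[0,0,1.2],"turn":0},{"offset":[0,0,2.5],"turn":0},{"offset":[0,0,3.7],"turn":0},{"offset":[0,0,4.6],"turn":0},{"offset":[0,0,5.1],"turn":0},{"offset":[0,0,5.1],"turn":0},{"offset":[0,0,5.1],"turn":0}]'

```text
t: 20.6
eef_pos: [0.6562, 0.0175, 0.3238]
ee_rot: [-3.141, 0.0, -1.661]
force: [-0.0, 0.1, -1.8]
width: 0.0339
```

Call:
send_rows --motion '[{"offset":[0,0,0],"turn":0},{"offset":[0,0,0],"turn":0},{"offset":[0,0,0],"turn":0},{"offset":[0,0,-1.5],"turn":0},{"offset":[0,0,-4.5],"turn":0},{"offset":[0,0,-7],"turn":0},{"offset":[0,0,-7],"turn":0}]' --hand 0.13

```text
t: 21.3
eef_pos: [0.657, 0.0175, 0.3985]
ee_rot: [-3.134, 0.002, -1.66]
force: [-0.3, -0.1, -0.2]
width: 0.0494
```

```bash
python3 chk.py; python3 go.py 569.3,-384.8,200,-107 
```

```text
pack px(464,188) c [ 569.8 -385.6] size [67.1 35.9] long-axis deg 72.6 z [27.6 34.1 39. ] n 363
pack px(416,231) c [ 459.6 -255.8] size [66.7 34.1] long-axis deg -67.6 z [29.5 34.  38.6] n 351
pack px(422,271) c [ 364.9 -266.1] size [66.8 33.6] long-axis deg 85.9 z [28.6 34.4 38.9] n 358
placed c [660.5  60.5] size [33.3 11.7] long-axis deg -1.3 z [163.  167.8 171.4] n 52
   bay xy 35.0 101.6
placed c [664.5  18.6] size [39.6  8.2] long-axis deg 86.6 z [163.7 167.5 171. ] n 50
   bay xy 42.8 60.2
placed c [651.9 -26.3] size [33.3 14.3] long-axis deg -1.4 z [164.2 168.5 171.8] n 73
   bay xy 34.1 14.4
placed c [647.5 -98.9] size [102.2  35.7] long-axis deg 85.5 z [163.  167.8 171.8] n 656
   bay xy 36.3 -58.3
now [656.4  17.5 237.2] yaw -95.2 q6 -24 w 49.4 F [ 0.2  0.  -0.2] t 21.4 tilt [-1.798e+02  1.000e-01]
-> [569.3, -384.8, 200.0, -107.0] offset [40.85, 5.06, 3.72] turn 11.8 rows 9
```

Call:
send_rows --motion '[{"offset":[4,0.5,0],"turn":0},{"offset":[8.5,1,0],"turn":0},{"offset":[13,1.6,0],"turn":0},{"offset":[17.5,2.2,0],"turn":0},{"offset":[22,2.7,0],"turn":0},{"offset":[26,3.2,0],"turn":0},{"offset":[29,3.6,0],"turn":0}]' --hand 0.4

```text
t: 22.05
eef_pos: [0.593, -0.2703, 0.3928]
ee_rot: [3.14, 0.0, -1.662]
force: [1.4, 0.5, 0.3]
width: 0.061
```

Call:
send_rows --motion '[{"offset":[4,0.5,3],"turn":4},{"offset":[8,1,6],"turn":8},{"offset":[11.8,1.5,9],"turn":11.8},{"offset":[11.8,1.5,12],"turn":11.8},{"offset":[11.8,1.5,15],"turn":11.8},{"offset":[11.8,1.5,16],"turn":11.8},{"offset":[11.8,1.5,16],"turn":11.8}]'

```text
t: 22.75
eef_pos: [0.5679, -0.384, 0.2316]
ee_rot: [3.138, 0.0, -1.867]
force: [0.3, -0.2, 1.2]
width: 0.0615
```

```bash
python3 go.py 569.5,-385,28,-107 
```

```text
now [ 567.9 -384.    72.6] yaw -107.0 q6 1 w 61.5 F [ 0.3 -0.2  1.2] t 22.8 tilt [179.8   0. ]
-> [569.5, -385.0, 28.0, -107.0] offset [0.05, -0.18, 4.46] turn 0.0 rows 1
```

Call:
send_rows --motion '[{"offset":[0.05,-0.15,2],"turn":0},{"offset":[0.05,-0.15,3.6],"turn":0},{"offset":[0.05,-0.15,4.5],"turn":0},{"offset":[0.05,-0.15,4.5],"turn":0},{"offset":[0.05,-0.15,4.5],"turn":0}]'

```text
t: 23.25
eef_pos: [0.5701, -0.3852, 0.1892]
ee_rot: [-3.141, -0.0, -1.866]
force: [-0.2, -0.5, 0.6]
width: 0.0615
```

Call:
send_rows --motion '[{"offset":[0,0,0],"turn":0},{"offset":[0,0,0],"turn":0},{"offset":[0,0,0],"turn":0},{"offset":[0,0,0],"turn":0},{"offset":[0,0,0],"turn":0},{"offset":[0,0,0],"turn":0}]' --hand -1 --squeeze 25

```text
t: 23.85
eef_pos: [0.5698, -0.3852, 0.189]
ee_rot: [-3.141, -0.0, -1.867]
force: [-1.9, 0.5, 2.5]
width: 0.0337
```

Call:
send_rows --motion '[{"offset":[0,0,-2],"turn":0},{"offset":[0,0,-5],"turn":0},{"offset":[0,0,-9],"turn":0},{"offset":[0,0,-13],"turn":0},{"offset":[0,0,-17],"turn":0},{"offset":[0,0,-19],"turn":0},{"offset":[0,0,-19],"turn":0}]'

```text
t: 24.55
eef_pos: [0.5703, -0.3855, 0.3829]
ee_rot: [-3.135, -0.001, -1.867]
force: [-0.4, 0.1, -1.6]
width: 0.034
```

```bash
python3 go.py 588.3,43.2,215,-95.1
```

```text
now [ 570.3 -385.5  223.9] yaw -107.0 q6 1 w 34.0 F [-0.4  0.1 -1.6] t 24.6 tilt [-1.796e+02 -1.000e-01]
-> [588.3, 43.2, 215.0, -95.1] offset [-41.54, 10.78, 0.89] turn -11.9 rows 9
```

Call:
send_rows --motion '[{"offset":[-3,0.8,0.3],"turn":0},{"offset":[-7,1.8,0.3],"turn":0},{"offset":[-11,2.9,0.3],"turn":0},{"offset":[-15,3.9,0.3],"turn":0},{"offset":[-19,4.9,0.3],"turn":0},{"offset":[-23,6,0.3],"turn":0},{"offset":[-27,7,0.3],"turn":0},{"offset":[-30,7.8,0.3],"turn":0}]'

```text
t: 25.35
eef_pos: [0.5822, -0.0733, 0.3744]
ee_rot: [3.14, -0.0, -1.866]
force: [1.2, -0.1, -2.0]
width: 0.034
```

Call:
send_rows --motion '[{"offset":[-3,0.8,0],"turn":-3},{"offset":[-6,1.6,0],"turn":-6},{"offset":[-9,2.3,0],"turn":-9},{"offset":[-11.6,3,0],"turn":-11.9},{"offset":[-11.6,3,0],"turn":-11.9},{"offset":[-11.6,3,0],"turn":-11.9},{"offset":[-11.6,3,0],"turn":-11.9}]'

```text
t: 26.05
eef_pos: [0.5876, 0.0437, 0.3749]
ee_rot: [3.14, -0.001, -1.66]
force: [0.5, -0.4, -1.5]
width: 0.0338
```

```bash
python3 go.py 588.3,43.2,166,-95.1
```

```text
now [587.6  43.7 215.9] yaw -95.1 q6 -28 w 33.8 F [ 0.5 -0.4 -1.5] t 26.1 tilt [179.9  -0. ]
-> [588.3, 43.2, 166.0, -95.1] offset [0.04, -0.07, 4.99] turn -0.0 rows 1
```

Call:
send_rows --motion '[{"offset":[0,0,1.2],"turn":0},{"offset":[0,0,2.5],"turn":0},{"offset":[0,0,3.7],"turn":0},{"offset":[0,0,4.5],"turn":0},{"offset":[0,0,5.0],"turn":0},{"offset":[0,0,5.0],"turn":0},{"offset":[0,0,5.0],"turn":0}]'

```text
t: 26.75
eef_pos: [0.5881, 0.0442, 0.3259]
ee_rot: [-3.141, -0.0, -1.659]
force: [0.1, -0.8, -0.3]
width: 0.0338
```

Call:
send_rows --motion '[{"offset":[0,0,0],"turn":0},{"offset":[0,0,0],"turn":0},{"offset":[0,0,0],"turn":0},{"offset":[0,0,-1.5],"turn":0},{"offset":[0,0,-4.5],"turn":0},{"offset":[0,0,-7],"turn":0},{"offset":[0,0,-7],"turn":0}]' --hand 0.1

```text
t: 27.45
eef_pos: [0.5888, 0.0443, 0.4]
ee_rot: [-3.135, 0.002, -1.659]
force: [0.3, 0.0, -0.9]
width: 0.048
```

```bash
python3 chk.py; python3 go.py 459.7,-256,200,-67.6 
```

```text
pack px(416,231) c [ 459.6 -256.1] size [66.8 34.3] long-axis deg -67.5 z [29.3 34.1 38.1] n 351
pack px(422,271) c [ 364.9 -265.9] size [66.7 33.6] long-axis deg 85.9 z [28.8 34.7 39.1] n 357
placed c [650.4 -29.1] size [33.6 13.1] long-axis deg -21.1 z [162.6 167.1 171.8] n 68
   bay xy 32.9 11.5
placed c [647.7 -99. ] size [102.6  35.3] long-axis deg 85.1 z [162.7 167.6 172.2] n 659
   bay xy 36.4 -58.4
now [588.3  44.3 239. ] yaw -95.1 q6 -28 w 48.2 F [ 0.1  0.5 -1.1] t 27.5 tilt [-1.798e+02  1.000e-01]
-> [459.7, -256.0, 200.0, -67.6] offset [31.05, 10.16, 3.9] turn -27.5 rows 7
```

Call:
send_rows --motion '[{"offset":[4,1.3,0],"turn":-4},{"offset":[8.5,2.8,0],"turn":-8},{"offset":[13,4.3,0],"turn":-12},{"offset":[17.5,5.7,0],"turn":-16},{"offset":[22,7.2,1],"turn":-20},{"offset":[26,8.5,2],"turn":-24},{"offset":[29,9.5,3],"turn":-27.5},{"offset":[31,10.1,4],"turn":-27.5}]' --hand 0.4

```text
t: 28.3
eef_pos: [0.4584, -0.2574, 0.3547]
ee_rot: [3.141, 0.001, -1.179]
force: [-0.1, 0.5, -0.8]
width: 0.0612
```

Call:
send_rows --motion '[{"offset":[0,0,3],"turn":0},{"offset":[0,0,6],"turn":0},{"offset":[0,0,9],"turn":0},{"offset":[0,0,12],"turn":0},{"offset":[0,0,12.5],"turn":0},{"offset":[0,0,12.5],"turn":0}]'

```text
t: 28.9
eef_pos: [0.4596, -0.2557, 0.2299]
ee_rot: [3.139, 0.001, -1.179]
force: [0.7, 0.3, -0.2]
width: 0.0614
```

```bash
python3 go.py 459.7,-256,28,-67.6 
```

```text
now [ 459.6 -255.7   70.9] yaw -67.6 q6 30 w 61.4 F [ 0.7  0.3 -0.2] t 28.9 tilt [1.799e+02 1.000e-01]
-> [459.7, -256.0, 28.0, -67.6] offset [0.04, 0.0, 4.29] turn 0.0 rows 1
```

Call:
send_rows --motion '[{"offset":[0,0,2],"turn":0},{"offset":[0,0,3.6],"turn":0},{"offset":[0,0,4.3],"turn":0},{"offset":[0,0,4.3],"turn":0},{"offset":[0,0,4.3],"turn":0}]'

```text
t: 29.4
eef_pos: [0.4605, -0.2558, 0.1888]
ee_rot: [-3.14, -0.001, -1.179]
force: [-0.1, -0.5, 0.3]
width: 0.0615
```

Call:
send_rows --motion '[{"offset":[0,0,0],"turn":0},{"offset":[0,0,0],"turn":0},{"offset":[0,0,0],"turn":0},{"offset":[0,0,0],"turn":0},{"offset":[0,0,0],"turn":0},{"offset":[0,0,0],"turn":0}]' --hand -1 --squeeze 25

```text
t: 30.0
eef_pos: [0.4599, -0.2557, 0.1879]
ee_rot: [3.142, -0.0, -1.179]
force: [-2.0, -0.1, 4.9]
width: 0.0338
```

Call:
send_rows --motion '[{"offset":[0,0,-2],"turn":0},{"offset":[0,0,-5],"turn":0},{"offset":[0,0,-9],"turn":0},{"offset":[0,0,-13],"turn":0},{"offset":[0,0,-17],"turn":0},{"offset":[0,0,-19],"turn":0},{"offset":[0,0,-19],"turn":0}]'

```text
t: 30.7
eef_pos: [0.4605, -0.2559, 0.381]
ee_rot: [-3.137, -0.004, -1.179]
force: [-0.1, -1.1, -1.6]
width: 0.0338
```

```bash
python3 go.py 581.5,-34.5,215,-95.1
```

```text
now [ 460.5 -255.9  222. ] yaw -67.6 q6 30 w 33.8 F [-0.1 -1.1 -1.6] t 30.7 tilt [-179.7   -0.2]
-> [581.5, -34.5, 215.0, -95.1] offset [-15.84, -19.63, 0.7] turn 27.5 rows 6
```

Call:
send_rows --motion '[{"offset":[-2,-2.5,0.3],"turn":3},{"offset":[-5,-6.2,0.3],"turn":8},{"offset":[-8,-9.9,0.3],"turn":13},{"offset":[-11,-13.6,0.3],"turn":18},{"offset":[-14,-17.4,0.3],"turn":23},{"offset":[-15.8,-19.6,0.3],"turn":27.5},{"offset":[-15.8,-19.6,0.3],"turn":27.5},{"offset":[-15.8,-19.6,0.3],"turn":27.5}]'

```text
t: 31.5
eef_pos: [0.5806, -0.0341, 0.3729]
ee_rot: [3.139, -0.001, -1.657]
force: [-0.9, 0.3, -1.0]
width: 0.034
```

```bash
python3 go.py 581.5,-34.5,164,-95.1
```

```text
now [580.6 -34.1 213.9] yaw -95.0 q6 -21 w 34.0 F [-0.9  0.3 -1. ] t 31.5 tilt [179.8  -0. ]
-> [581.5, -34.5, 164.0, -95.1] offset [0.04, -0.09, 4.99] turn 0.1 rows 1
```

Call:
send_rows --motion '[{"offset":[0,0,1.2],"turn":0},{"offset":[0,0,2.5],"turn":0},{"offset":[0,0,3.7],"turn":0},{"offset":[0,0,4.5],"turn":0},{"offset":[0,0,5.0],"turn":0},{"offset":[0,0,5.0],"turn":0},{"offset":[0,0,5.0],"turn":0}]'

```text
t: 32.2
eef_pos: [0.581, -0.0349, 0.3249]
ee_rot: [-3.141, -0.0, -1.659]
force: [-0.3, -0.3, -1.4]
width: 0.0341
```

Call:
send_rows --motion '[{"offset":[0,0,0],"turn":0},{"offset":[0,0,0],"turn":0},{"offset":[0,0,0],"turn":0},{"offset":[0,0,-1.5],"turn":0},{"offset":[0,0,-4.5],"turn":0},{"offset":[0,0,-7],"turn":0},{"offset":[0,0,-7],"turn":0}]' --hand 0.1

```text
t: 32.9
eef_pos: [0.5817, -0.0348, 0.3989]
ee_rot: [-3.135, 0.001, -1.659]
force: [0.2, -0.1, 0.7]
width: 0.048
```

```bash
python3 chk.py; python3 go.py 365,-266,200,-94 
```

```text
pack px(422,271) c [ 364.9 -266.1] size [66.6 33.5] long-axis deg 85.9 z [28.1 34.1 39.6] n 360
placed c [ 639.5 -142.9] size [29.  12.5] long-axis deg -9.5 z [163.2 168.1 172.4] n 50
   bay xy 32.2 -102.8
placed c [575.9  30.7] size [36.9 11.8] long-axis deg 86.2 z [161.7 167.3 171.9] n 60
   bay xy -46.6 64.4
now [581.1 -34.7 237.8] yaw -95.1 q6 -21 w 47.8 F [-0.4 -0.3 -0.6] t 33.0 tilt [-1.798e+02  1.000e-01]
-> [365.0, -266.0, 200.0, -94.0] offset [24.94, 19.49, 3.78] turn -1.1 rows 7
```

Call:
send_rows --motion '[{"offset":[3.5,2.7,0],"turn":0},{"offset":[7,5.5,0],"turn":0},{"offset":[10.5,8.2,0],"turn":0},{"offset":[14,11,0],"turn":0},{"offset":[17.5,13.7,0],"turn":0},{"offset":[21,16.4,1],"turn":0},{"offset":[24,18.8,2],"turn":-1.1},{"offset":[24.9,19.5,4],"turn":-1.1}]' --hand 0.4

```text
t: 33.75
eef_pos: [0.3622, -0.2672, 0.3547]
ee_rot: [-3.14, -0.0, -1.641]
force: [0.2, -0.1, -1.0]
width: 0.0611
```

Call:
send_rows --motion '[{"offset":[0,0,3],"turn":0},{"offset":[0,0,6],"turn":0},{"offset":[0,0,9],"turn":0},{"offset":[0,0,12],"turn":0},{"offset":[0,0,12.5],"turn":0},{"offset":[0,0,12.5],"turn":0}]'

```text
t: 34.35
eef_pos: [0.3642, -0.2656, 0.229]
ee_rot: [3.139, 0.0, -1.64]
force: [0.2, -0.4, 0.5]
width: 0.0612
```

```bash
python3 go.py 364.9,-266,28,-94 
```

```text
now [ 364.2 -265.6   70. ] yaw -94.0 q6 7 w 61.2 F [ 0.2 -0.4  0.5] t 34.4 tilt [179.8   0. ]
-> [364.9, -266.0, 28.0, -94.0] offset [0.04, -0.07, 4.2] turn 0.0 rows 1
```

Call:
send_rows --motion '[{"offset":[0,0,2],"turn":0},{"offset":[0,0,3.6],"turn":0},{"offset":[0,0,4.2],"turn":0},{"offset":[0,0,4.2],"turn":0},{"offset":[0,0,4.2],"turn":0}]'

```text
t: 34.85
eef_pos: [0.3651, -0.2658, 0.1887]
ee_rot: [-3.14, -0.0, -1.64]
force: [-0.3, -0.4, 0.4]
width: 0.0612
```

Call:
send_rows --motion '[{"offset":[0,0,0],"turn":0},{"offset":[0,0,0],"turn":0},{"offset":[0,0,0],"turn":0},{"offset":[0,0,0],"turn":0},{"offset":[0,0,0],"turn":0},{"offset":[0,0,0],"turn":0}]' --hand -1 --squeeze 25

```text
t: 35.45
eef_pos: [0.3646, -0.2657, 0.1879]
ee_rot: [-3.141, -0.0, -1.64]
force: [-0.7, 0.1, 5.2]
width: 0.0339
```

Call:
send_rows --motion '[{"offset":[0,0,-2],"turn":0},{"offset":[0,0,-5],"turn":0},{"offset":[0,0,-9],"turn":0},{"offset":[0,0,-13],"turn":0},{"offset":[0,0,-17],"turn":0},{"offset":[0,0,-19],"turn":0},{"offset":[0,0,-19],"turn":0}]'

```text
t: 36.15
eef_pos: [0.3651, -0.2659, 0.3807]
ee_rot: [-3.136, -0.001, -1.64]
force: [0.0, 0.1, -2.4]
width: 0.0336
```

```bash
python3 go.py 574.6,-112.2,215,-95.1
```

```text
now [ 365.1 -265.9  221.7] yaw -94.0 q6 7 w 33.6 F [ 0.   0.1 -2.4] t 36.1 tilt [-1.797e+02 -1.000e-01]
-> [574.6, -112.2, 215.0, -95.1] offset [-16.77, -19.84, 0.67] turn 1.1 rows 6
```

Call:
send_rows --motion '[{"offset":[-2,-2.4,0.3],"turn":1.1},{"offset":[-5,-6,0.3],"turn":1.1},{"offset":[-8,-9.5,0.3],"turn":1.1},{"offset":[-11,-13,0.3],"turn":1.1},{"offset":[-14,-16.5,0.3],"turn":1.1},{"offset":[-16.8,-19.85,0.3],"turn":1.1},{"offset":[-16.8,-19.85,0.3],"turn":1.1},{"offset":[-16.8,-19.85,0.3],"turn":1.1}]'

```text
t: 36.95
eef_pos: [0.5745, -0.1109, 0.3724]
ee_rot: [3.138, -0.0, -1.658]
force: [-1.1, -0.0, -0.6]
width: 0.0339
```

```bash
python3 go.py 574.6,-112.2,164,-95.1
```

```text
now [ 574.5 -110.9  213.4] yaw -95.0 q6 -13 w 33.9 F [-1.1 -0.  -0.6] t 37.0 tilt [179.8  -0. ]
-> [574.6, -112.2, 164.0, -95.1] offset [0.13, -0.02, 4.94] turn 0.1 rows 1
```

Call:
send_rows --motion '[{"offset":[0.1,0,1.2],"turn":0},{"offset":[0.1,0,2.5],"turn":0},{"offset":[0.1,0,3.7],"turn":0},{"offset":[0.1,0,4.5],"turn":0},{"offset":[0.1,0,4.9],"turn":0},{"offset":[0.1,0,4.9],"turn":0},{"offset":[0.1,0,4.9],"turn":0}]'

```text
t: 37.65
eef_pos: [0.5743, -0.1128, 0.326]
ee_rot: [-3.141, -0.0, -1.659]
force: [-0.1, 0.0, -0.3]
width: 0.0338
```

Call:
send_rows --motion '[{"offset":[0,0,0],"turn":0},{"offset":[0,0,0],"turn":0},{"offset":[0,0,0],"turn":0},{"offset":[0,0,-1.5],"turn":0},{"offset":[0,0,-5.5],"turn":0},{"offset":[0,0,-10],"turn":0},{"offset":[0,0,-14],"turn":0},{"offset":[0,0,-18],"turn":0}]' --hand 0.1

```text
t: 38.45
eef_pos: [0.5737, -0.1128, 0.5079]
ee_rot: [-3.141, 0.0, -1.659]
force: [0.1, 0.6, -0.7]
width: 0.0482
```

```bash
python3 go.py 641,236.3,345,-95.1
```

```text
now [ 573.7 -112.8  348.9] yaw -95.1 q6 -13 w 48.2 F [ 0.1  0.6 -0.7] t 38.5 tilt [-179.9    0. ]
-> [641.0, 236.3, 345.0, -95.1] offset [-35.37, -3.62, 0.39] turn 0.0 rows 8
```

Call:
send_rows --motion '[{"offset":[-3,-0.3,0.3],"turn":0},{"offset":[-7,-0.7,0.3],"turn":0},{"offset":[-11,-1.1,0.3],"turn":0},{"offset":[-15,-1.5,0.3],"turn":0},{"offset":[-19,-1.9,0.3],"turn":0},{"offset":[-23,-2.4,0.3],"turn":0},{"offset":[-27,-2.8,0.3],"turn":0},{"offset":[-30,-3.1,0.3],"turn":0}]' --hand -1

```text
t: 39.25
eef_pos: [0.6316, 0.1857, 0.5027]
ee_rot: [-3.141, 0.0, -1.658]
force: [0.9, -0.5, -0.5]
width: 0.0001
```

Call:
send_rows --motion '[{"offset":[-3,-0.3,0],"turn":0},{"offset":[-5.4,-0.5,0],"turn":0},{"offset":[-5.4,-0.5,0],"turn":0},{"offset":[-5.4,-0.5,0],"turn":0},{"offset":[-5.4,-0.5,0],"turn":0}]'

```text
t: 39.75
eef_pos: [0.6412, 0.236, 0.5029]
ee_rot: [-3.141, -0.0, -1.66]
force: [-0.4, -0.1, -0.4]
width: 0.0001
```

```bash
python3 chk.py t2.png; python3 go.py 641,236.3,135,-95.1
```

```text
placed c [656.4  16.7] size [101.9  35.3] long-axis deg 84.6 z [162.8 167.7 171.7] n 657
   bay xy 34.8 57.6
placed c [647.3 -98.6] size [102.1  35.9] long-axis deg 84.5 z [162.6 167.7 171.8] n 660
   bay xy 36.0 -58.0
placed c [587.8  43.3] size [65.7 35.2] long-axis deg 84.4 z [163.1 167.4 171.7] n 421
   bay xy -35.9 78.1
placed c [581.  -35.1] size [65.7 35.2] long-axis deg 83.3 z [163.3 167.6 171.7] n 429
   bay xy -35.7 -0.7
placed c [ 574.5 -113.8] size [66.8 34.9] long-axis deg 84.9 z [163.5 167.6 171.9] n 432
   bay xy -35.2 -79.6
now [641.2 235.8 344. ] yaw -95.1 q6 -42 w 0.6 F [-0.7 -0.9  0.1] t 39.8 tilt [-180.    0.]
-> [641.0, 236.3, 135.0, -95.1] offset [-0.05, 0.02, 20.9] turn -0.0 rows 5
```

View pics/t2.png

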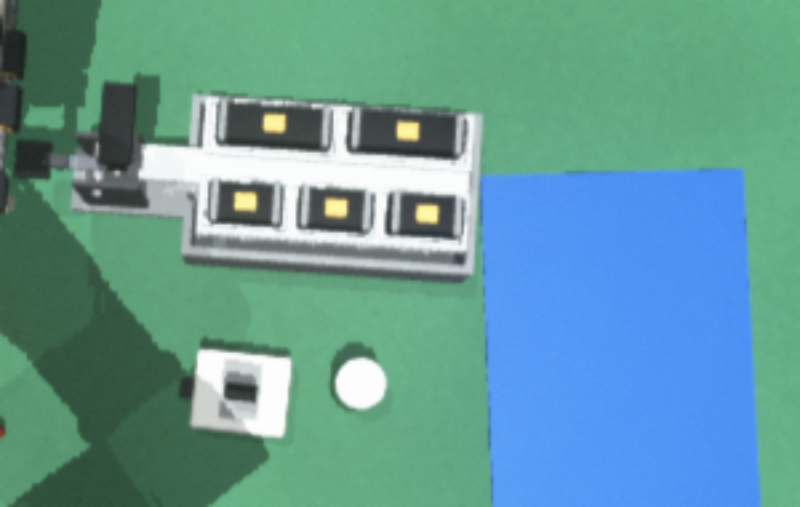

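All five packs lie flat in the correct pockets (tops at 167.5 mm) and the mat is empty. Now the pawl pad.

Call:
send_rows --motion '[{"offset":[0,0,4],"turn":0},{"offset":[0,0,8],"turn":0},{"offset":[0,0,12],"turn":0},{"offset":[0,0,16],"turn":0},{"offset":[0,0,19],"turn":0},{"offset":[0,0,20.5],"turn":0},{"offset":[0,0,20.5],"turn":0}]'

```text
t: 40.5
eef_pos: [0.6409, 0.2358, 0.2959]
ee_rot: [3.139, -0.002, -1.66]
force: [0.1, -0.6, -0.6]
width: 0.0004
```

```bash
python3 go.py 641,236.5,101,-95.1
```

```text
now [640.9 235.8 136.9] yaw -95.1 q6 -42 w 0.4 F [ 0.1 -0.6 -0.6] t 40.5 tilt [ 1.798e+02 -1.000e-01]
-> [641.0, 236.5, 101.0, -95.1] offset [-0.07, -0.0, 3.59] turn -0.0 rows 1
```

Call:
send_rows --motion '[{"offset":[0,0,0.6],"turn":0},{"offset":[0,0,1.2],"turn":0},{"offset":[0,0,1.8],"turn":0},{"offset":[0,0,2.4],"turn":0},{"offset":[0,0,3.0],"turn":0},{"offset":[0,0,3.4],"turn":0},{"offset":[0,0,3.7],"turn":0},{"offset":[0,0,3.7],"turn":0}]'

```text
t: 41.3
eef_pos: [0.6415, 0.2367, 0.2607]
ee_rot: [-3.141, 0.0, -1.659]
force: [1.2, -0.0, 4.0]
width: 0.0002
```

Call:
send_rows --motion '[{"offset":[0,0,0],"turn":0},{"offset":[0,0,0],"turn":0},{"offset":[0,0,0],"turn":0},{"offset":[0,0,0],"turn":0},{"offset":[0,0,0],"turn":0},{"offset":[0,0,0],"turn":0},{"offset":[0,0,0],"turn":0},{"offset":[0,0,0],"turn":0}]'

```text
t: 42.1
eef_pos: [0.6413, 0.2367, 0.2607]
ee_rot: [-3.141, 0.0, -1.659]
force: [2.0, 0.3, 3.2]
width: 0.0006
```

```bash
cat > fl.py <<'E'
from m import *
d,W=cloud('top');Q=box(W,290,140,400,215,.03,.2);print("z hist",np.histogram(Q[:,2],bins=np.arange(.03,.19,.01)));import sys
for lo,hi in((.07,.095),(.15,.18)):print(lo,((Q[:,2]>lo)&(Q[:,2]<hi)).sum())
E
python3 fl.py; python3 go.py
```

```text
z hist (array([ 195, 1622,  899,  278, 1609, 1829,   44,    0,    0,    0,    0,
          0,    0,    0,    0]), array([0.03, 0.04, 0.05, 0.06, 0.07, 0.08, 0.09, 0.1 , 0.11, 0.12, 0.13,
       0.14, 0.15, 0.16, 0.17, 0.18]))
0.07 3482
0.15 0
now [641.3 236.8 101.8] yaw -95.1 q6 -42 w 0.4 F [ 3.1 -0.3  4.2] t 42.1 tilt [-180.    0.]
```

Call:
send_rows --motion '[{"offset":[0,0,0],"turn":0},{"offset":[0,0,0],"turn":0},{"offset":[0,0,0],"turn":0},{"offset":[0,0,0],"turn":0},{"offset":[0,0,0],"turn":0},{"offset":[0,0,0],"turn":0},{"offset":[0,0,0],"turn":0},{"offset":[0,0,0],"turn":0}]'

```text
t: 42.95
eef_pos: [0.6413, 0.2367, 0.2607]
ee_rot: [-3.142, 0.0, -1.659]
force: [3.4, 0.4, 3.9]
width: 0.0003
```

Call:
send_rows --motion '[{"offset":[0,0,-2],"turn":0},{"offset":[0,0,-5],"turn":0},{"offset":[0,0,-9],"turn":0},{"offset":[0,0,-13],"turn":0},{"offset":[0,0,-17],"turn":0},{"offset":[0,0,-19],"turn":0},{"offset":[0,0,-19],"turn":0}]'

```text
t: 43.65
eef_pos: [0.6409, 0.2366, 0.4536]
ee_rot: [-3.139, 0.002, -1.659]
force: [1.2, 1.0, -0.5]
width: 0.0005
```

```bash
python3 fl.py; python3 - <<'E'
from m import *
d,W=cloud('top')
rect(box(W,245,140,285,195,.18,.32),"cap")
m=((W[...,2]>.07)&(W[...,2]<.084)).astype(np.uint8); 
Q=box(W,310,150,390,205,.066,.1); print("pack top median", np.median(Q[:,2]))
rect(box(W,290,240,330,275,.09,.2),"lever"); rect(box(W,285,235,335,280,.066,.074),"collar")
import go
go.go([(426.1,51.6,290,-97.5),(426.1,51.6,109,-97.5),(398.9,55.2,109,-97.5),(453.3,48.0,109,-97.5)])
E
```

```text
z hist (array([ 211, 1617,  889,  300, 1542, 1881,   39,    0,    0,    0,    0,
          0,    0,    0,    0]), array([0.03, 0.04, 0.05, 0.06, 0.07, 0.08, 0.09, 0.1 , 0.11, 0.12, 0.13,
       0.14, 0.15, 0.16, 0.17, 0.18]))
0.07 3462
0.15 0
cap c [632.7 141.9] size [65.  26.2] long-axis deg -5.1 z [199.2 204.3 208. ] n 343
pack top median 0.07930437807318835
lever c [423.5  51.7] size [26.  10.4] long-axis deg 88.9 z [116.7 129.8 134.9] n 54
collar c [426.   51.7] size [49.6 35.6] long-axis deg -7.6 z [67.  70.5 73.4] n 207
now [640.5 236.6 290.5] yaw -95.1 q6 -42 w 0.6 F [-0.2 -0.9 -0.8] t 43.8 tilt [179.9  -0. ]
-> [426.1, 51.6, 290, -97.5] offset [20.32, 19.72, 0.05] turn 2.4 rows 6
-> [426.1, 51.6, 109, -97.5] offset [-0.0, 0.0, 18.1] turn -0.0 rows 4
-> [398.9, 55.2, 109, -97.5] offset [-0.0, 2.74, -0.0] turn -0.0 rows 1
-> [453.3, 48.0, 109, -97.5] offset [0.0, -5.49, -0.0] turn -0.0 rows 2
```

The carriage is fully down (cap top 204 mm, pack tops 79 mm). Now the breaker.

Call:
send_rows --motion '[{"offset":[3,2.9,0],"turn":2.4},{"offset":[6.5,6.3,0],"turn":2.4},{"offset":[10,9.7,0],"turn":2.4},{"offset":[13.5,13.1,0],"turn":2.4},{"offset":[17,16.5,0],"turn":2.4},{"offset":[20.3,19.7,0],"turn":2.4},{"offset":[20.3,19.7,0],"turn":2.4},{"offset":[20.3,19.7,0],"turn":2.4}]' --hand -0.22

```text
t: 44.55
eef_pos: [0.4258, 0.0511, 0.4498]
ee_rot: [3.14, -0.0, -1.702]
force: [0.2, 0.8, -0.7]
width: 0.0341
```

Call:
send_rows --motion '[{"offset":[0,0,4],"turn":0},{"offset":[0,0,8],"turn":0},{"offset":[0,0,11],"turn":0},{"offset":[0,0,11],"turn":0},{"offset":[0,0,11],"turn":0}]'

```text
t: 45.05
eef_pos: [0.4277, 0.0523, 0.3404]
ee_rot: [3.14, -0.002, -1.701]
force: [0.9, 0.6, 0.5]
width: 0.0338
```

```bash
python3 go.py 425,51.7,109,-97.5
```

```text
now [427.7  52.3 181.4] yaw -97.4 q6 -41 w 33.8 F [0.9 0.6 0.5] t 45.0 tilt [ 1.799e+02 -1.000e-01]
-> [425.0, 51.7, 109.0, -97.5] offset [0.1, 0.26, 7.24] turn 0.1 rows 2
```

Call:
send_rows --motion '[{"offset":[0.1,0.25,0],"turn":0},{"offset":[0.1,0.25,2],"turn":0},{"offset":[0.1,0.25,4],"turn":0},{"offset":[0.1,0.25,6],"turn":0},{"offset":[0.1,0.25,7.2],"turn":0},{"offset":[0.1,0.25,7.2],"turn":0},{"offset":[0.1,0.25,7.2],"turn":0}]'

```text
t: 45.75
eef_pos: [0.4251, 0.0516, 0.2699]
ee_rot: [-3.14, 0.001, -1.701]
force: [-0.6, 0.1, 0.0]
width: 0.0337
```

Call:
send_rows --motion '[{"offset":[0,0.5,0],"turn":0},{"offset":[0,1.0,0],"turn":0},{"offset":[0,1.5,0],"turn":0},{"offset":[0,2.0,0],"turn":0},{"offset":[0,2.3,0],"turn":0},{"offset":[0,2.3,0],"turn":0}]'

```text
t: 46.35
eef_pos: [0.4018, 0.0545, 0.2694]
ee_rot: [-3.139, 0.001, -1.7]
force: [3.4, -0.5, -0.0]
width: 0.0341
```

```bash
python3 go.py 398.9,55.2,109,-97.5; python3 -c "
from m import *
d,W=cloud('side');cv2.imwrite('pics/s3.png',cv2.resize(d['frame'][190:310,280:430],(750,600)))"
```

```text
now [401.8  54.5 110.4] yaw -97.4 q6 -43 w 34.1 F [ 3.4 -0.5 -0. ] t 46.4 tilt [-1.799e+02  1.000e-01]
-> [398.9, 55.2, 109.0, -97.5] offset [-0.03, 0.3, 0.14] turn 0.1 rows 1
```

View pics/s3.png

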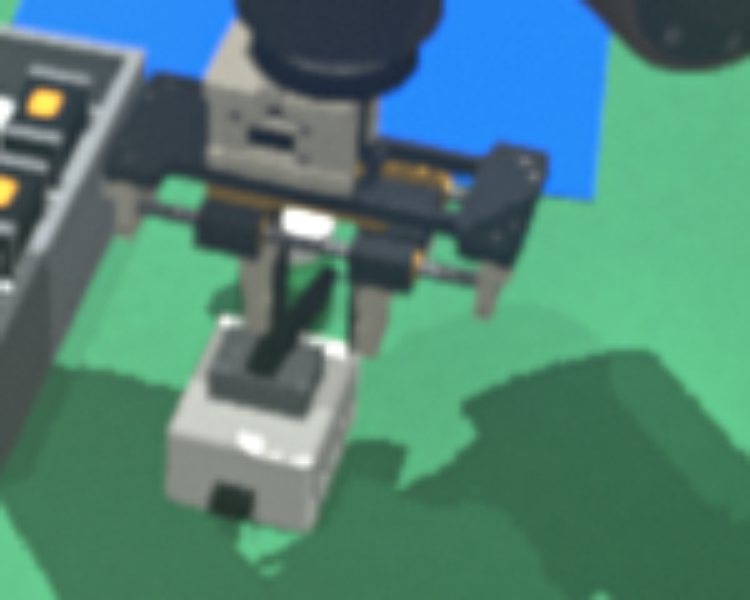

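The lever (px 300,310) is leaning towards the robot. I'll push a few mm more until the stop shows in the force.

Call:
send_rows --motion '[{"offset":[0,0.15,0],"turn":0},{"offset":[0,0.3,0],"turn":0},{"offset":[0,0.3,0],"turn":0},{"offset":[0,0.3,0],"turn":0}]'

```text
t: 46.8
eef_pos: [0.3996, 0.0549, 0.2692]
ee_rot: [-3.139, 0.001, -1.701]
force: [6.4, -3.0, -1.3]
width: 0.0345
```

Call:
send_rows --motion '[{"offset":[0,0.1,0],"turn":0},{"offset":[0,0.2,0],"turn":0},{"offset":[0,0.2,0],"turn":0},{"offset":[0,0.2,0],"turn":0}]'

```text
t: 47.2
eef_pos: [0.3986, 0.0554, 0.2697]
ee_rot: [-3.137, 0.002, -1.7]
force: [12.3, -4.8, -1.5]
width: 0.0342
```

Call:
send_rows --motion '[{"offset":[0,0.1,0],"turn":0},{"offset":[0,0.3,0],"turn":0},{"offset":[0,0.3,0],"turn":0},{"offset":[0,0.3,0],"turn":0}]'

```text
t: 47.6
eef_pos: [0.397, 0.0563, 0.2707]
ee_rot: [-3.133, 0.003, -1.699]
force: [19.4, -8.2, -0.9]
width: 0.0344
```

```bash
python3 go.py; python3 - <<'E'
from m import *
x=np.array([.991,-.131]);H=np.array([426.1,51.6])
d,W=cloud('side'); m=(d["frame"].max(2)<60)
y=np.array([.131,.991])
e=W[...,:2]*1000-H; a=e@x; b=e@y; z=W[...,2]*1000
s=m&(abs(a)<45)&(abs(b)<18)&(z>76)&(z<126)
for lo in range(76,126,8):
    k=s&(z>lo)&(z<lo+8); print(lo,k.sum(),np.round(np.percentile(a[k],[5,50,95]),1) if k.any() else '')
E
```

```text
now [397.   56.3 111.7] yaw -97.3 q6 -44 w 34.4 F [19.4 -8.2 -0.9] t 47.6 tilt [-179.5    0.2]
76 14 [-9.4 -3.5  0.2]
84 9 [-14.3 -10.   -6.4]
92 17 [-17.9 -13.3 -10.9]
100 18 [-22.9 -17.  -11.1]
108 19 [-27.2 -21.4 -11.1]
116 20 [-33.6 -29.9 -12.5]
124 8 [-32.3 -30.3 -17.7]
```

The lever is fully off: its slope matches 0.5 rad and the force climbed against the stop. Now throw it on.

Call:
send_rows --motion '[{"offset":[0,-0.8,0],"turn":0},{"offset":[0,-1.6,0],"turn":0},{"offset":[0,-2.4,0],"turn":0},{"offset":[0,-3.2,0],"turn":0},{"offset":[0,-4,0],"turn":0},{"offset":[0,-4.8,0],"turn":0},{"offset":[0,-5.4,0],"turn":0},{"offset":[0,-5.4,0],"turn":0}]'

```text
t: 48.45
eef_pos: [0.4477, 0.048, 0.2682]
ee_rot: [3.14, -0.001, -1.702]
force: [-2.2, -0.5, 0.3]
width: 0.0342
```

Call:
send_rows --motion '[{"offset":[0,-0.2,0],"turn":0},{"offset":[0,-0.4,0],"turn":0},{"offset":[0,-0.4,0],"turn":0},{"offset":[0,-0.4,0],"turn":0}]'

```text
t: 48.85
eef_pos: [0.4504, 0.0474, 0.268]
ee_rot: [3.139, -0.001, -1.702]
force: [-5.7, 1.4, -0.4]
width: 0.034
```

```bash
python3 go.py 453.3,48,109,-97.5; cat > lev.py <<'E'
from m import *
x=np.array([.991,-.131]);H=np.array([426.1,51.6]);y=np.array([.131,.991])
d,W=cloud('side'); m=(d["frame"].max(2)<60)
e=W[...,:2]*1000-H; a=e@x; b=e@y; z=W[...,2]*1000
s=m&(abs(a)<45)&(abs(b)<18)&(z>76)&(z<130)
for lo in range(76,130,8):
    k=s&(z>lo)&(z<lo+8); print(lo,k.sum(),np.round(np.percentile(a[k],[5,50,95]),1) if k.any() else '')
E
python3 lev.py
```

```text
now [450.4  47.4 109. ] yaw -97.5 q6 -39 w 34.0 F [-5.7  1.4 -0.4] t 48.9 tilt [179.9  -0. ]
-> [453.3, 48.0, 109.0, -97.5] offset [-0.09, -0.28, 0.0] turn 0.0 rows 1
76 17 [-5.4 -0.   3. ]
84 15 [ 2.4  6.2 10.8]
92 16 [ 8.1  9.9 12.4]
100 29 [11.3 14.4 40.1]
108 21 [15.2 18.3 40.6]
116 29 [10.5 22.5 40.5]
124 15 [22.4 25.8 40.4]
```

Call:
send_rows --motion '[{"offset":[0,-0.2,0],"turn":0},{"offset":[0,-0.4,0],"turn":0},{"offset":[0,-0.4,0],"turn":0},{"offset":[0,-0.4,0],"turn":0}]'

```text
t: 49.3
eef_pos: [0.452, 0.047, 0.2674]
ee_rot: [3.134, -0.001, -1.703]
force: [-19.9, 11.3, 9.5]
width: 0.034
```

Call:
send_rows --motion '[{"offset":[0,-0.2,0],"turn":0},{"offset":[0,-0.4,0],"turn":0},{"offset":[0,-0.4,0],"turn":0},{"offset":[0,-0.4,0],"turn":0}]'

```text
t: 49.7
eef_pos: [0.4536, 0.0465, 0.267]
ee_rot: [3.128, -0.002, -1.705]
force: [-36.2, 19.0, 22.7]
width: 0.0344
```

```bash
python3 go.py 451,48,109,-97.5;python3 lev.py
```

```text
now [453.6  46.5 108. ] yaw -97.7 q6 -38 w 34.4 F [-36.2  19.   22.7] t 49.7 tilt [ 1.792e+02 -1.000e-01]
-> [451.0, 48.0, 109.0, -97.5] offset [-0.11, 0.28, -0.1] turn -0.2 rows 1
76 21 [-4.7  0.4  5.9]
84 13 [ 1.6  5.8 10.6]
92 14 [ 6.1  9.8 12.9]
100 33 [ 7.5 14.4 42.3]
108 29 [10.6 18.9 42.7]
116 31 [12.4 23.3 42.7]
124 13 [18.  27.8 43.1]
```

Against the on stop. Back off to neutral, rise and verify.

Call:
send_rows --motion '[{"offset":[0,0.4,0],"turn":0},{"offset":[0,0.9,0],"turn":0},{"offset":[0,0.9,0],"turn":0},{"offset":[0,0.9,-1],"turn":0},{"offset":[0,0.9,-4],"turn":0},{"offset":[0,0.9,-8],"turn":0},{"offset":[0,0.9,-12],"turn":0},{"offset":[0,0.9,-16],"turn":0}]'

```text
t: 50.55
eef_pos: [0.4505, 0.0475, 0.4316]
ee_rot: [-3.139, 0.001, -1.701]
force: [0.4, 0.5, 0.2]
width: 0.0343
```

Call:
send_rows --motion '[{"offset":[4,0,-1],"turn":0},{"offset":[8,0,-1],"turn":0},{"offset":[12,0,-1],"turn":0},{"offset":[16,0,-1],"turn":0},{"offset":[20,0,-1],"turn":0},{"offset":[24,0,-1],"turn":0},{"offset":[26,0,-1],"turn":0},{"offset":[26,0,-1],"turn":0}]'

```text
t: 51.35
eef_pos: [0.4163, -0.2124, 0.4396]
ee_rot: [-3.14, -0.001, -1.705]
force: [-0.0, 0.4, 0.4]
width: 0.0341
```

```bash
python3 lev.py; python3 go.py; python3 - <<'E'
from m import *
d,W=cloud('top'); cv2.imwrite("pics/t3.png",d["frame"])
x=np.array([.991,-.131]);H=np.array([426.1,51.6])
P=box(W,280,225,340,280,.11,.14); rect(P,"lever top"); 
if len(P): print("tip x",np.percentile((P[:,:2]*1000-H)@x,[5,50,95]), "z max",P[:,2].max())
Q=box(W,310,150,390,205,.066,.1); print("pack top", np.median(Q[:,2]))
rect(box(W,245,140,285,195,.18,.32),"cap")
d,W=cloud('side'); cv2.imwrite("pics/s4.png",d["frame"][150:350,150:450].repeat(2,0).repeat(2,1))
E
```

```text
76 3 [1.4 1.9 4.4]
84 8 [2.7 5.5 8.6]
92 7 [ 9.3 10.2 12.5]
100 6 [12.9 15.1 19.4]
108 6 [17.  19.3 22.9]
116 7 [18.5 22.8 25.2]
124 0 
now [ 416.4 -211.4  280.5] yaw -97.6 q6 -5 w 34.6 F [ 0.4  0.3 -0.3] t 51.4 tilt [-179.9   -0. ]
lever top c [453.2  60.8] size [11.7  2.5] long-axis deg -2.0 z [114.2 118.5 123.3] n 9
tip x [20.89403311 24.60914879 30.63420963] z max 0.12395786792876518
pack top 0.07930322947858237
cap c [632.2 141.9] size [64.9 26.5] long-axis deg -5.2 z [199.3 204.1 207.9] n 345
```

View pics/t3.png

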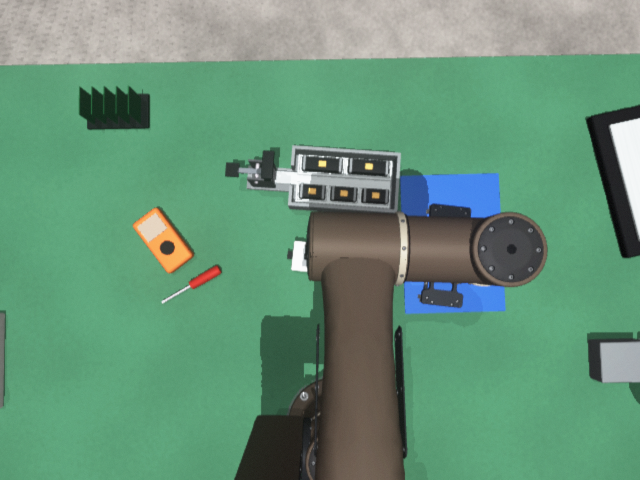

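View pics/s4.png

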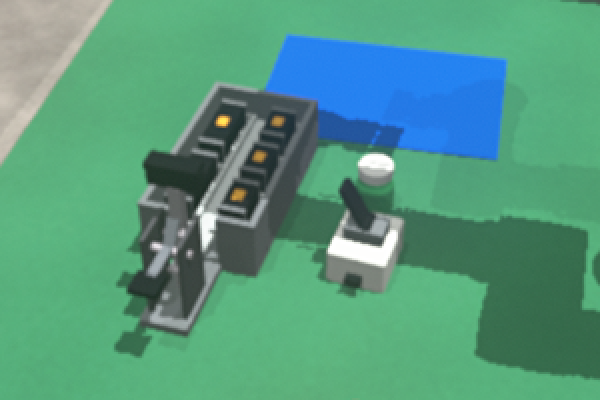

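The dock is loaded and down. The lever leans away from the robot, but the arm hides it from the top camera, so I'll move clear and measure its tip.

Call:
send_rows --motion '[{"offset":[4,0,0],"turn":0},{"offset":[8,0,0],"turn":0},{"offset":[12,0,0],"turn":0},{"offset":[16,0,0],"turn":0},{"offset":[20,0,0],"turn":0},{"offset":[24,0,0],"turn":0},{"offset":[24,0,0],"turn":0}]'

```text
t: 52.2
eef_pos: [0.3855, -0.4506, 0.438]
ee_rot: [3.14, -0.001, -1.703]
force: [0.7, -0.5, -0.5]
width: 0.0342
```

```bash
python3 - <<'E'
from m import *
d,W=cloud('top'); x=np.array([.991,-.131]);H=np.array([426.1,51.6])
for lo in range(76,132,8):
    P=box(W,280,225,340,280,lo/1000,lo/1000+.008)
    if len(P): print(lo,len(P),np.percentile((P[:,:2]*1000-H)@x,[5,50,95]).round(1))
E
python3 go.py
```

```text
76 23 [-14.5   0.    4.2]
84 23 [3.1 6.2 8.9]
92 19 [ 7.4 10.7 14. ]
100 27 [11.3 14.9 18.2]
108 25 [17.1 20.  22.2]
116 37 [22.3 26.3 33.3]
124 21 [25.2 28.6 32.8]
now [ 385.6 -449.1  279.1] yaw -97.6 q6 23 w 34.5 F [ 0.2  1.2 -0.6] t 52.2 tilt [179.9   0. ]
```

```bash
python3 -c "
from station import *
print(job_done())"
```

```text
the job is handed in; nothing more can be done
None
```

The job is done and handed in after about 52 s of robot time; the hand-in gave no verdict.

- **Carriage and packs:** I raised the carriage to the top notch, where the pawl held it unaided (floor at 135 mm). I then laid all five packs flat in their pockets, two long and three short. With the pawl pad held down, the carriage sank to the bottom.
- **Breaker:** I pushed the lever to its off stop first, then threw it to its on stop.

Last checks:
- **Carriage down:** pack tops are at 79 mm and the handle cap at 204 mm, both matching the fully lowered position.
- **Packs:** before lowering, every pack was within about 2 mm of its pocket centre.
- **Lever:** its near face matches the fully-on angle to within about 1 mm at mid-height. The partly hidden view just before that read a few mm lower near the tip; once the arm was clear, the full view agreed.
- **Bystanders:** the last pictures show the meter and screwdriver (top view) and the jar (side view) where they started.
- **Arm:** it is clear of everything.

Two things were not ideal:
- **Handle grip:** the jaws closed to 25–26 mm, so they gripped the cap's width rather than the 14 mm bar. The lift went cleanly anyway.
- **On-stop push:** the last push against the on stop reached about 47 N at the fingertips, more than needed. That is above the 40 N limit for the arm and gripper body, though I believe only the fingers touched the lever. It is well under the 120 N wrist limit.

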